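# Fill the carton: one flat box and two lamp boxes

### The arm

A 7-joint arm with a two-finger parallel gripper is mounted at the origin on a cart in front of the work surface, level with it; the furniture and walls round the work are solid. World frame = base frame: x ahead of the robot, y to its left, z up, the work surface at z = 0. Lengths are in m, angles in rad, forces in N, time in s.
With the tool pointing down it reaches from about 0.35 to 0.9 m from the base axis. Payload 7.2 kg.
Tool frame: the origin (TCP) lies at the very end of the fingers, on their centre line; the grasp point (between the pads) lies 19 mm behind it; x points along the fingers, y is the direction in which the jaws open and shut, and the axes are right-handed (so a half turn about x gives the same grasp; the last joint's range is limited). The gripper opens to 85 mm and grips with 20 to 120 N. Pads are 22 mm wide; open, the fingers measure 114 mm over their backs; the gripper's body (76 mm by 85 mm) begins 54 mm behind the grasp point. The pads swing forward as they close: fully open they stand 13 mm farther back than shut.
Start: joints at [1.157, 0.411, -0.013, 1.596, 0.006, 1.134, -0.082], TCP at [0.212, -0.588, 0.231] pointing down, gripper open.
Joint ranges: [-2.95, 2.95], [-0.29, 1.99], [-1.47, 1.44], [0.14, 2.54], [-1.03, 4.17], [0.13, 1.85], [-2.86, 2.86]. Speed limits (rad/s): [2.39, 2.39, 3.01, 3.01, 3.14, 3.14, 3.14].

### API

Orientations are given as [roll, pitch, yaw] about the fixed x, y, z axes, in that order (R = Rz(yaw) Ry(pitch) Rx(roll)).
In Python, from plant import sensors, vision, hand_in gives the robot as it stands.
- The arm moves only by the tool play_rows, never from a script. Its argument "series" is one flat list of numbers, 7 for each row, row after row: the turn, a rotation vector about the tool's x, y, z in rad, then the shift along the tool's x, y, z in mm, then the gripper command: -1 is fully open, 1 is shut, values between are in proportion. A call has exactly 5 rows; each row shifts and turns the pose as measured when the row begins, along the tool's axes as they then stand; what a row does not reach is not made up. A row lasts 1/10 s, in which the tool goes at most 50 mm and 8.59 degrees, less where a joint would pass 70% of its speed; a pose out of reach is approached as far as the arm can. A call with a gripper value outside its range is refused whole. The fingers move at their own pace and stop on an object; "grip_force" is the grip in N (left out, the last holds). Time passes only in rows, so rows that do not move let the fingers close, or fill a call up. It gives the time, the measured TCP pose, the force and the opening at its end, in the units of the state.
- sensors.observe(): the state, without advancing time (a new reading comes with each control period).
- vision.camera(name): name is "side" or "top"; returns the picture (400x640x3 uint8, red, green, blue); there is no depth.
- vision.camera_params(name): a dict with "fx", "fy", "cx", "cy" (pixels), "dist" ([k1, k2, p1, p2, k3] as OpenCV has them; the pictures are not rectified), "extrinsics" (4x4, takes a point from camera to world coordinates). Camera axes: x right, y down, z forward; pixel columns grow to the right and rows downward; lengths in m; the calibration is good to about 2 mm. A picture is of the moment at which its call begins. camera_params takes no time and is no camera call.
- hand_in(): hands the job in, once; it reports no verdict.
The state is a dict: "time": time; "qpos": joint angles; "qd": joint speeds; "effort": joint torques, N m; "tcp_pos": TCP position; "orientation": TCP orientation; "contact_force": force on the tool from outside, world axes, zero at the start; "wrist_torque": the same for the moment, N m; "opening": finger opening in m.
Only numpy, scipy, OpenCV 4.12 (cv2) and the standard library are available. Lean on these libraries where they do the work, as an engineer would, in place of code of your own. Each camera call takes 0.05 s, during which the arm holds its last target.

### The job

Finish packing the open-fronted cardboard carton: get the flat black box and the white lamp box that stand on the board in front of it in beside the lamp box that is already inside, so that all three stand on the carton's floor at once and none sticks out past the open front. They only fit with the black box lying flat, its long side along the back wall, at one side of the carton, and the two lamp boxes upright one behind the other at the other side; sliding and pushing them is fine. Do not topple a lamp box, and leave the multimeter, the red screwdriver and the marker pen where they are.

Things in the scene. Friction and masses are not known exactly. Their poses are not given: they have to be found in the camera images.
- carton: Brown cardboard carton, fixed, open at the top and front (-x). Origin: under the centre of its inner floor, on the underside of the 3 mm floor sheet; x to the back wall, y to the left wall, z up. Inner floor x -65 (open front) to +65 mm (back wall), y -111 to +111 mm; walls 4 mm thick, 60 mm high. Flaps at the side walls' front edges splay out at 45 degrees to x = -84, y = +-130 mm, 60 mm high
- carton_mouth (a point): Middle of the carton's open front, on the upper face of the floor sheet; axes as the carton's. In front of it the floor sheet runs on, level and without a step, as a flat apron 188 mm towards the robot and 215 mm to either side. The boxes to be packed start on it, one left, one right
- flat_box: Flat black carton, loose, 112 x 150 x 34 mm, about 0.25 kg. Origin: centre of its underside; its own x axis runs along the 150 mm side, its y axis along the 112 mm side, z up. It starts flat on the apron, left or right, its long side roughly across the opening (its x axis within about 15 degrees of the carton's y axis or opposite to it)
- lamp_inside: White lamp carton, loose, 60 x 60 mm, 95 mm tall, about 0.09 kg. Origin: centre of its underside, z up along its height, x and y square to its sides. It starts upright inside the carton near the back wall, somewhere about the middle of the width, slightly turned
- lamp_outside: Second white lamp carton of the same kind and size (60 x 60 x 95 mm, about 0.09 kg), loose. Origin: centre of its underside, z up along its height, x and y square to its sides. It starts upright on the apron, on the side that the flat box leaves free
- meter: Green and black multimeter, 135 x 68 x 42 mm, loose, lying on the bench well to the left. Origin: centre of its underside. To be left alone
- screwdriver: Screwdriver with a red handle, 190 mm long, 26 mm thick, loose, lying on the bench to the right. Origin: centre of its underside, its length along its y axis. To be left alone
- marker: White and black marker pen, 135 mm long, 17 mm thick, loose, lying on the bench to the left near the front edge. Origin: centre of its underside, its length along its y axis. To be left alone
There are look-alikes about, which are no part of the job. What is shaped like the lamp_outside but yellow is not meant.

How it is judged:
At the end, for the whole second after the job is handed in: All three boxes stand at rest on the carton's floor (undersides within about 7 mm of it, tilted less than 7 degrees), inside the walls, none sticking out past the open front by more than about 4 mm; the flat box's long side lies along the back wall to within 8 degrees (x of flat_box in the frame of carton between -0.013 and 0.055 m and y of flat_box in the frame of carton between -0.042 and 0.042 m and z of each of flat_box, lamp_inside, lamp_outside in the frame of carton below 0.01 m and angle between each of flat_box, lamp_inside, lamp_outside's own z axis and vertical below 0.12 rad and linear speed of each of flat_box, lamp_inside, lamp_outside below 0.02 m/s and x of lamp_inside in the frame of carton between -0.039 and 0.055 m and y of lamp_inside in the frame of carton between -0.087 and 0.087 m and x of lamp_outside in the frame of carton between -0.039 and 0.055 m and y of lamp_outside in the frame of carton between -0.087 and 0.087 m and angle between the y axis of flat_box and the x axis of carton, either way round below 0.15 rad); the robot touches nothing.
It fails at once if a lamp box is toppled (tilted more than 35 degrees) (angle between any of lamp_inside, lamp_outside's own z axis and vertical above 0.6 rad).
It fails at once if the multimeter, the screwdriver or the marker is shifted by more than 30 mm (distance of any of meter, screwdriver, marker from where it was at the start of the episode above 0.03 m).
It also fails if it takes over 72 s, if anything falls off the work surface, if the arm or the gripper's body presses on something with over 40 N, if the wrist force passes 120 N, or if a joint passes its speed limit or range.

## Working session

There is one attempt and no reset: what is moved stays moved. The work goes in short steps, Python scripts to look and compute and a tool call to move; the robot and the scene stay as the last step left them, time stands still between calls to the robot, and variables do not carry over. Pictures are saved under pics/ and viewed, and the job is handed in when it is done.

Besides the shell and the picture viewer there is one more tool, called after ">>>" by a JSON object that holds its "api" and its "payload", one argument or row to a line. play_rows: Moves the arm, as the interface text tells. Its arguments: {"type":"object","properties":{"series":{"type":"array","items":{"type":"number"}},"grip_force":{"type":"number"}},"required":["series"]}

```bash
ls; mkdir -p pics
python3 - <<'E'
from plant import sensors, vision
import cv2, numpy as np
np.set_printoptions(precision=4,suppress=True)
print(sensors.observe())
for n in("top","side"):
    im=vision.camera(n); cv2.imwrite(f"pics/{n}0.png",im[:,:,::-1]); print(vision.camera_params(n))
E
```

```text
pics
{'time': 0.0, 'qpos': array([ 1.1568,  0.4119, -0.0127,  1.5971,  0.0056,  1.1343, -0.0822]), 'qd': array([ 0.0002,  0.    , -0.0002,  0.0002, -0.0015,  0.0004, -0.0012]), 'effort': array([  0.0001, -60.0628,   0.6821, -29.9416,   0.0138,   0.0104,
         0.    ]), 'tcp_pos': array([ 0.2116, -0.5875,  0.2304]), 'orientation': array([-1.5017,  1.5691,  1.9857]), 'contact_force': array([ 0.9552,  0.1458, -0.4731]), 'wrist_torque': array([0.0011, 0.0484, 0.0167]), 'opening': 0.08498367148674961}
{'fx': 396.3061321855487, 'fy': 396.3061321855487, 'cx': 313.59415713728487, 'cy': 202.28650379020536, 'dist': array([-0.0154,  0.    ,  0.    ,  0.    ,  0.    ]), 'extrinsics': array([[-0.4219, -0.8197,  0.3875,  0.0879],
       [-0.9066,  0.3836, -0.1755,  0.2543],
       [-0.0048, -0.4254, -0.905 ,  1.1253],
       [ 0.    ,  0.    ,  0.    ,  1.    ]])}
{'fx': 451.8221546550415, 'fy': 451.8221546550415, 'cx': 323.33969835629995, 'cy': 193.07379664799868, 'dist': array([-0.0323,  0.    ,  0.    ,  0.    ,  0.    ]), 'extrinsics': array([[-0.9979,  0.0479, -0.0447,  0.5751],
       [ 0.0645,  0.5951, -0.8011,  1.0828],
       [-0.0117, -0.8023, -0.5969,  0.8099],
       [ 0.    ,  0.    ,  0.    ,  1.    ]])}
```

View pics/top0.png

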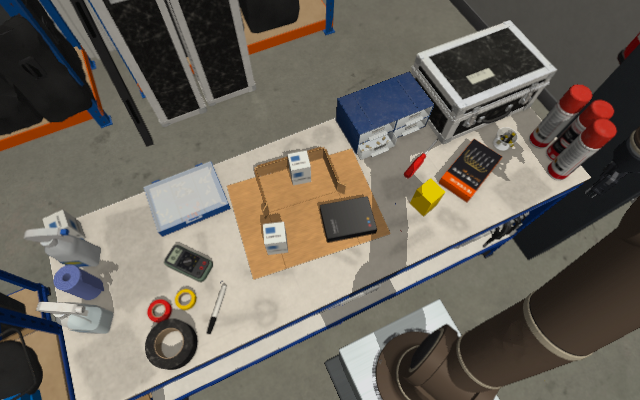

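View pics/side0.png

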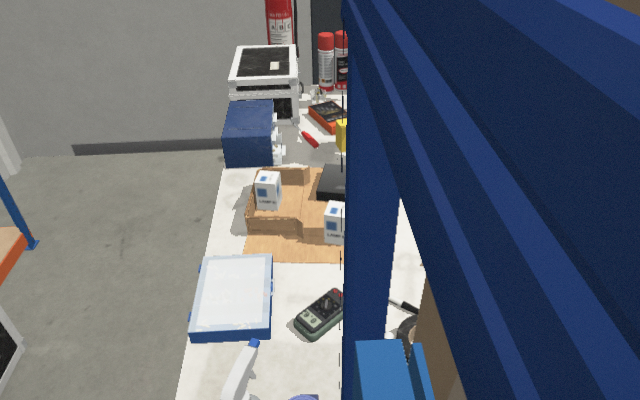

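The top picture shows the carton at about (300,180), with lamp_inside at (300,165). lamp_outside is white, at (275,237) on the apron, robot's left. The flat black box is at (348,218). The lamp-shaped box at (427,197) is yellow, so it is the look-alike. I'll enlarge the area to confirm.

Run:
```python
import cv2
im=cv2.imread("pics/top0.png")[130:290,215:415]
cv2.imwrite("pics/top0c.png",cv2.resize(im,None,fx=4,fy=3.75 if 0 else 3.7,interpolation=cv2.INTER_CUBIC)[:592])
im=cv2.imread("pics/side0.png")[150:270,230:350]
cv2.imwrite("pics/side0c.png",cv2.resize(im,None,fx=5,fy=5,interpolation=cv2.INTER_CUBIC))
```

```text
(no output)
```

View pics/top0c.png

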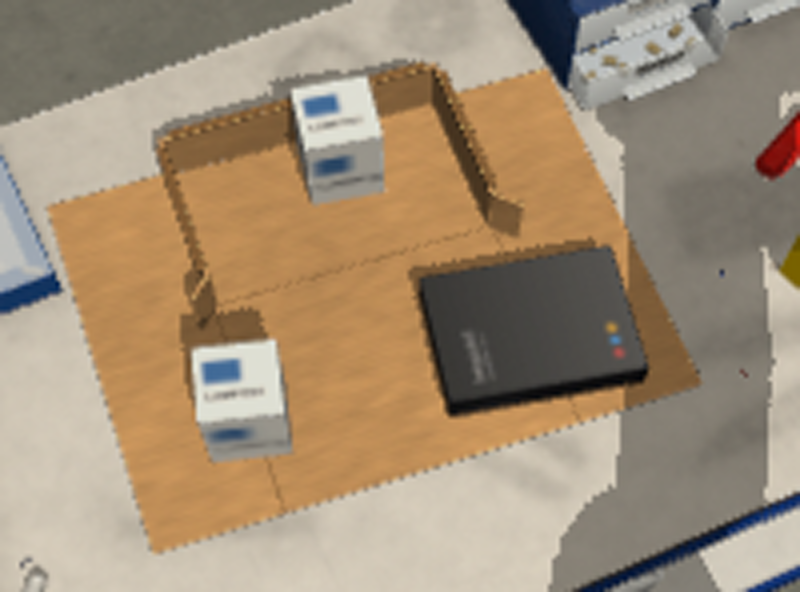

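View pics/side0c.png

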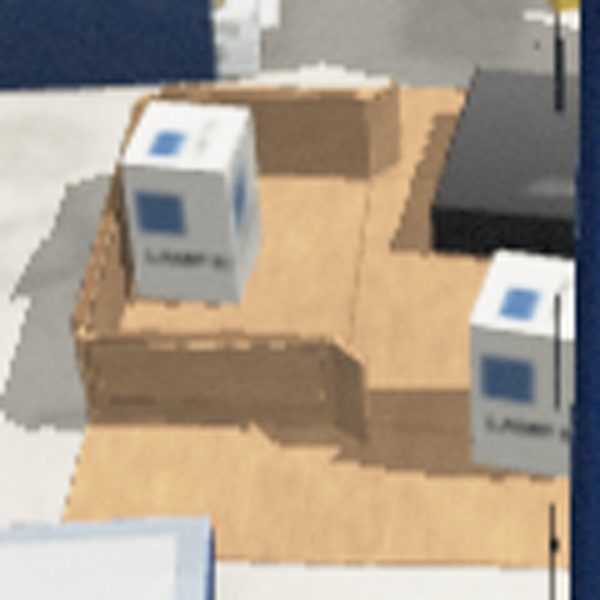

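```bash
cat > h.py <<'E'
import numpy as np, cv2
from scipy.optimize import least_squares
import json
def params(n):
    from plant import vision
    return vision.camera_params(n)
def proj(P,n,p=None):
    p=p or params(n); E=np.array(p["extrinsics"]); W=np.linalg.inv(E)
    K=np.array([[p["fx"],0,p["cx"]],[0,p["fy"],p["cy"]],[0,0,1]])
    r,_=cv2.Rodrigues(W[:3,:3])
    return cv2.projectPoints(np.asarray(P,float).reshape(-1,1,3),r,W[:3,3],K,np.array(p["dist"]))[0].reshape(-1,2)
def back(uv,z,n):
    p=params(n);E=np.array(p["extrinsics"])
    K=np.array([[p["fx"],0,p["cx"]],[0,p["fy"],p["cy"]],[0,0,1]])
    x=cv2.undistortPoints(np.asarray(uv,float).reshape(-1,1,2),K,np.array(p["dist"])).reshape(-1,2)
    d=np.c_[x,np.ones(len(x))]@E[:3,:3].T; o=E[:3,3]
    return o+d*((z-o[2])/d[:,2])[:,None]
def fit(model,obs,x0):
    """model pts Nx3 local; obs list of (cam, i, u, v) ; x0 = x,y,yaw -> pose & residuals"""
    ps={c:params(c) for c in {o[0] for o in obs}}
    def f(x):
        c,s=np.cos(x[2]),np.sin(x[2]); R=np.array([[c,-s,0],[s,c,0],[0,0,1]])
        return np.concatenate([proj(R@np.array(m)+[x[0],x[1],0],cam,ps[cam])[0]-[u,v] for cam,m,u,v in obs])
    r=least_squares(f,x0,loss='soft_l1'); return r.x,f(r.x)
E
cat > m0.py <<'E'
from h import *
np.set_printoptions(precision=4,suppress=True)
T=lambda x,y:(x/4+214.6,y/3.7+129.6)
S=lambda x,y:(x/5+229.6,y/5+149.6)
for nm,z,pts in [("apron",.003,[(48,207),(155,550),(700,382),(550,70)]),("walltop",.063,[(158,145),(430,65),(492,190)]),("lin",.098,[(290,85),(370,73),(382,137),(302,148)]),
 ("lout",.098,[(192,350),(275,340),(286,403),(202,415)]),("flat",.037,[(418,278),(606,248),(648,368),(448,403)]),("mouth",.003,[(222,303),(483,228)])]:
    print(nm); print(back([T(*p) for p in pts],z,"top"))
print("side lin",back([S(*p) for p in [(120,165),(150,102),(248,110),(232,178)]],.098,"side"))
print("side lout",back([S(*p) for p in [(470,320),(498,252)]],.098,"side"))
E
python3 m0.py
```

```text
apron
[[ 0.7402  0.2637  0.003 ]
 [ 0.4232  0.2953  0.003 ]
 [ 0.3789 -0.1282  0.003 ]
 [ 0.694  -0.1637  0.003 ]]
walltop
[[ 0.7244  0.1665  0.063 ]
 [ 0.7065 -0.0576  0.063 ]
 [ 0.5769 -0.048   0.063 ]]
lin
[[ 0.7138  0.0576  0.098 ]
 [ 0.6985 -0.0024  0.098 ]
 [ 0.6392  0.0148  0.098 ]
 [ 0.6552  0.0731  0.098 ]]
lout
[[0.527  0.2127 0.098 ]
 [0.5099 0.1569 0.098 ]
 [0.4602 0.1699 0.098 ]
 [0.4759 0.2258 0.098 ]]
flat
[[ 0.5395  0.0316  0.037 ]
 [ 0.5033 -0.11    0.037 ]
 [ 0.3966 -0.0878  0.037 ]
 [ 0.4324  0.0581  0.037 ]]
mouth
[[ 0.5971  0.172   0.003 ]
 [ 0.5745 -0.0422  0.003 ]]
side lin [[0.7088 0.0641 0.098 ]
 [0.6954 0.003  0.098 ]
 [0.6396 0.0158 0.098 ]
 [0.6473 0.0814 0.098 ]]
side lout [[0.5266 0.2128 0.098 ]
 [0.5086 0.1585 0.098 ]]
```

```bash
cat > m1.py <<'E'
from h import *
np.set_printoptions(precision=4,suppress=True)
T=lambda x,y:(x/4+214.6,y/3.7+129.6)
S=lambda x,y:(x/5+229.6,y/5+149.6)
def F(nm,m,t,s,x0):
    obs=[("top",m[k],*T(*p)) for k,p in t.items()]+[("side",m[k],*S(*p)) for k,p in s.items()]
    x,r=fit(None,obs,x0); print(nm,x,"resid",np.round(r,1)); return x
h=.03
L={'bl':(h,h,.098),'br':(h,-h,.098),'fr':(-h,-h,.098),'fl':(-h,h,.098),'FR':(-h,-h,.003),'FL':(-h,h,.003),'BL':(h,h,.003)}
li=F("lin",L,dict(bl=(290,85),br=(370,73),fr=(382,137),fl=(302,148),FL=(312,202),FR=(384,192)),dict(bl=(120,165),br=(150,102),fr=(248,110),fl=(232,178),FL=(242,300),BL=(135,292)),[.675,.037,-.25])
lo=F("lout",L,dict(bl=(192,350),br=(275,340),fr=(288,406),fl=(203,418),FL=(212,460),FR=(290,453)),dict(bl=(470,320),br=(498,252),BL=(475,465)),[.49,.19,-.25])
a,b=.056,.075
B={'bl':(a,b,.037),'br':(a,-b,.037),'fr':(-a,-b,.037),'fl':(-a,b,.037),'FR':(-a,-b,.003),'FL':(-a,b,.003)}
fb=F("flat",B,dict(bl=(418,278),br=(606,248),fr=(648,368),fl=(448,403),FL=(452,413),FR=(648,380)),dict(bl=(432,208)),[.468,-.027,-.25])
C={'afl':(-.253,.215,.003),'afr':(-.253,-.215,.003),'ml':(-.065,.111,.003),'mr':(-.065,-.111,.003),'bl':(.067,.113,.063),'br':(.067,-.113,.063),'flr':(-.084,-.13,.063),'cr':(-.065,-.113,.063)}
ca=F("carton",C,dict(afl=(155,550),afr=(700,382),ml=(222,303),mr=(483,228),bl=(158,145),br=(430,65)),dict(bl=(82,335),br=(148,90)),[.6527,.057,-.105])
c,s=np.cos(ca[2]),np.sin(ca[2]);R=np.array([[c,-s],[s,c]])
for n,o in(("lin",li),("lout",lo),("flat",fb)): print(n,"in carton",R.T@(o[:2]-ca[:2]),o[2]-ca[2])
E
python3 m1.py
```

```text
lin [ 0.6745  0.0364 -0.229 ] resid [ 0.1  1.  -0.6  0.7  0.3  0.1  0.6  0.7 -0.2  0.9  0.2  0.2 -0.5 -1.1
 -0.5 -0.5  0.4 -0.4 -1.7 -1.8 -1.2  0.9 -0.1  0.6]
lout [ 0.4903  0.193  -0.2854] resid [-0.3 -0.1  0.3 -0.4 -0.4  1.8 -1.   1.7  0.6  1.   1.3 -0.1 -0.3  0.2
 -0.9 -0.6 -0.9 -0.7]
flat [ 0.4684 -0.0286 -0.2237] resid [-0.2  0.   0.7 -1.3  0.3 -0.3  0.6  0.4 -0.7  1.6 -1.2  0.5 -0.7 -0.5]
carton [ 0.6498  0.0594 -0.0968] resid [-0.3  1.7  0.8  0.2 -1.1  0.9  0.7 -0.3 -0.  -0.9  0.7 -0.  -0.5 -0.2
 -0.9  0.7]
lin in carton [ 0.0268 -0.0205] -0.1321722435106913
lout in carton [-0.1717  0.1176] -0.18857822913810002
flat in carton [-0.1721 -0.1051] -0.12696012524838252
```

```bash
cat > plan.py <<'E'
import sys
from h import *
from scipy.spatial.transform import Rotation as Ro
from plant import sensors
CA=np.array([.650,.0594,-.10])
def c2w(x,y):
    c,s=np.cos(CA[2]),np.sin(CA[2]); return np.array([CA[0]+c*x-s*y,CA[1]+s*x+c*y])
def w2c(p):
    c,s=np.cos(CA[2]),np.sin(CA[2]); d=np.array(p[:2])-CA[:2]; return np.array([c*d[0]+s*d[1],-s*d[0]+c*d[1]])
# usage: plan.py n x y z jawangle(rel carton, rad; 1.571 = jaws along carton y)   [mm in carton frame, z world mm]
np.set_printoptions(precision=3,suppress=True)
n=int(sys.argv[1]); x,y,z=[float(v)/1000 for v in sys.argv[2:5]]; a=float(sys.argv[5])+CA[2]
o=sensors.observe(); p=o["tcp_pos"]; R=Ro.from_euler('xyz',o["orientation"])
print("t",round(o["time"],2),"carton xy",w2c(p)*1000,"z",p[2]*1e3,"jaw",[round((np.arctan2(*R.as_matrix()[[1,0],1])-CA[2])%np.pi,3)],"open",round(o["opening"]*1e3,1),"F",o["contact_force"].round(1),"q7",o["qpos"][6].round(2))
best=None
for k in(0,np.pi):
    ty=np.array([np.cos(a+k),np.sin(a+k),0]); tx=np.array([0,0,-1.]); M=Ro.from_matrix(np.c_[tx,ty,np.cross(tx,ty)])
    rv=(R.inv()*M).as_rotvec()
    if best is None or np.linalg.norm(rv)<np.linalg.norm(best[0]): best=(rv,M)
rv,M=best; tgt=np.r_[c2w(x,y),z]
print("dist mm",np.linalg.norm(tgt-p)*1e3,"rot deg",np.degrees(np.linalg.norm(rv)))
d=(tgt-p)/n
for i in range(n):
    Ri=R*Ro.from_rotvec(rv*i/n)
    print(np.r_[rv/n,Ri.inv().apply(d)*1e3].round(3))
E
python3 plan.py 20 26.8 -20.5 200 1.439
```

```text
t 0.1 carton xy [-371.552 -687.536] z 230.5377920414941 jaw [np.float64(2.017)] open 85.6 F [ 0.  -0.   0.2] q7 -0.08
dist mm 777.5311853355317 rot deg 33.09494860804137
[  0.029   0.      0.      1.555 -21.501 -32.352]
[  0.029   0.      0.      1.554 -22.427 -31.718]
[  0.029   0.      0.      1.553 -23.333 -31.057]
[  0.029   0.      0.      1.552 -24.221 -30.37 ]
[  0.029   0.      0.      1.551 -25.088 -29.658]
[  0.029   0.      0.      1.55  -25.934 -28.921]
[  0.029   0.      0.      1.549 -26.758 -28.16 ]
[  0.029   0.      0.      1.548 -27.56  -27.376]
[  0.029   0.      0.      1.547 -28.339 -26.568]
[  0.029   0.      0.      1.546 -29.095 -25.739]
[  0.029   0.      0.      1.544 -29.826 -24.888]
[  0.029   0.      0.      1.543 -30.532 -24.016]
[  0.029   0.      0.      1.541 -31.213 -23.125]
[  0.029   0.      0.      1.54  -31.868 -22.214]
[  0.029   0.      0.      1.538 -32.496 -21.284]
[  0.029   0.      0.      1.536 -33.098 -20.337]
[  0.029   0.      0.      1.535 -33.671 -19.372]
[  0.029   0.      0.      1.533 -34.217 -18.392]
[  0.029   0.      0.      1.531 -34.733 -17.396]
[  0.029   0.      0.      1.529 -35.221 -16.386]
```

>>> {"api": "play_rows", "payload": {
  "series": [0.03, 0, 0, 1.5, -21.5, -32.5, -1, 0.03, 0, 0, 1.5, -22.5, -31.5, -1, 0.03, 0, 0, 1.5, -23.5, -31, -1, 0.03, 0, 0, 1.5, -24, -30.5, -1, 0.03, 0, 0, 1.5, -25, -29.5, -1],
  "grip_force": 25
}}

```text
time: 0.6
tcp_pos: [0.3253, -0.4317, 0.2199]
orientation: [-0.583, 1.565, 2.737]
contact_force: [-0.5, -0.9, 0.5]
opening: 0.0855
```

>>> {"api": "play_rows", "payload": {
  "series": [0.03, 0, 0, 1.5, -26, -29, -1, 0.03, 0, 0, 1.5, -27, -28, -1, 0.03, 0, 0, 1.5, -27.5, -27.5, -1, 0.03, 0, 0, 1.5, -28.5, -26.5, -1, 0.03, 0, 0, 1.5, -29, -25.5, -1]
}}

```text
time: 1.1
tcp_pos: [0.4478, -0.2712, 0.2107]
orientation: [-0.455, 1.563, 2.708]
contact_force: [1.0, -0.7, 0.7]
opening: 0.0853
```

>>> {"api": "play_rows", "payload": {
  "series": [0.03, 0, 0, 1.5, -30, -25, -1, 0.03, 0, 0, 1.5, -30.5, -24, -1, 0.03, 0, 0, 1.5, -31, -23, -1, 0.03, 0, 0, 1.5, -32, -22, -1, 0.03, 0, 0, 1.5, -32.5, -21.5, -1]
}}

```text
time: 1.6
tcp_pos: [0.5725, -0.1129, 0.2012]
orientation: [-0.218, 1.56, 2.788]
contact_force: [0.0, -0.8, 0.7]
opening: 0.0856
```

```bash
python3 plan.py 10 26.8 -20.5 200 1.439
```

```text
t 1.6 carton xy [ -59.871 -179.148] z 201.17935988167275 jaw [np.float64(1.535)] open 85.6 F [ 0.  -0.8  0.7] q7 -1.67
dist mm 180.78317740936203 rot deg 5.529796375184263
[  0.01    0.001   0.      0.072 -16.165  -8.094]
[  0.01    0.001   0.      0.078 -16.242  -7.939]
[  0.01    0.001   0.      0.083 -16.317  -7.782]
[  0.01    0.001   0.      0.088 -16.391  -7.625]
[  0.01    0.001   0.      0.093 -16.464  -7.467]
[  0.01    0.001   0.      0.097 -16.535  -7.309]
[  0.01    0.001   0.      0.102 -16.604  -7.15 ]
[  0.01    0.001   0.      0.106 -16.672  -6.99 ]
[  0.01    0.001   0.      0.11  -16.738  -6.83 ]
[  0.01    0.001   0.      0.114 -16.803  -6.669]
```

>>> {"api": "play_rows", "payload": {
  "series": [0.02, 0.002, 0, 0.2, -32.5, -16, -1, 0.02, 0.002, 0, 0.2, -32.5, -15.5, -1, 0.02, 0.002, 0, 0.2, -33, -15, -1, 0.02, 0.002, 0, 0.2, -33, -14.5, -1, 0.02, 0.002, 0, 0.2, -33.5, -14, -1]
}}

```text
time: 2.1
tcp_pos: [0.6781, 0.0425, 0.197]
orientation: [-0.084, 1.566, 2.817]
contact_force: [0.6, -1.0, -0.1]
opening: 0.0856
```

```bash
python3 plan.py 5 26.8 -20.5 68 1.439
```

```text
t 2.1 carton xy [ 29.639 -13.985] z 196.95568892333324 jaw [np.float64(1.43)] open 85.6 F [ 0.6 -1.  -0.1] q7 -2.03
dist mm 129.15134478608462 rot deg 0.5655677256985342
[-0.002  0.001  0.    25.792  1.379  0.268]
[-0.002  0.001  0.    25.792  1.377  0.293]
[-0.002  0.001  0.    25.792  1.374  0.318]
[-0.002  0.001  0.    25.792  1.371  0.342]
[-0.002  0.001  0.    25.791  1.369  0.367]
```

>>> {"api": "play_rows", "payload": {
  "series": [0, 0.002, 0, 20, 2.5, 0.5, -1, 0, 0.001, 0, 20, 2.5, 0.5, -1, 0, 0, 0, 20, 1.5, 0.5, -1, 0, 0, 0, 20, 0, 0, -1, 0, 0, 0, 20, 0, 0, -1]
}}

```text
time: 2.6
tcp_pos: [0.6777, 0.0472, 0.0935]
orientation: [-1.611, 1.565, 1.3]
contact_force: [0.4, 0.4, 0.1]
opening: 0.0851
```

```bash
python3 plan.py 5 26.8 -20.5 68 1.439
```

```text
t 2.6 carton xy [28.762 -9.419] z 93.53884321347053 jaw [np.float64(1.44)] open 85.1 F [0.4 0.4 0.1] q7 -2.04
dist mm 27.908196053726996 rot deg 0.3285896182516699
[ 0.    -0.     0.001  5.095  2.277  0.102]
[ 0.    -0.     0.001  5.098  2.271  0.101]
[ 0.    -0.     0.001  5.1    2.266  0.1  ]
[ 0.    -0.     0.001  5.103  2.26   0.099]
[ 0.    -0.     0.001  5.105  2.254  0.099]
```

>>> {"api": "play_rows", "payload": {
  "series": [0, 0, 0, 0, 5.5, 0, -1, 0, 0, 0, 0, 3, 0, -1, 0, 0, 0, 0, 2, 0, -1, 0, 0, 0, 0, 0, 0, -1, 0, 0, 0, 0, 0, 0, -1]
}}

```text
time: 3.1
tcp_pos: [0.6739, 0.0352, 0.0925]
orientation: [-0.891, 1.566, 2.02]
contact_force: [0.2, 0.6, -0.2]
opening: 0.0854
```

```bash
python3 plan.py 5 26.8 -20.5 68 1.439
```

```text
t 3.1 carton xy [ 26.155 -21.708] z 92.52095743371201 jaw [np.float64(1.439)] open 85.4 F [ 0.2  0.6 -0.2] q7 -2.03
dist mm 24.55917281180565 rot deg 0.3022121149865874
[ 0.     0.001  0.001  4.905 -0.236 -0.112]
[ 0.     0.001  0.001  4.905 -0.24  -0.109]
[ 0.     0.001  0.001  4.905 -0.244 -0.106]
[ 0.     0.001  0.001  4.904 -0.248 -0.103]
[ 0.     0.001  0.001  4.904 -0.252 -0.099]
```

Good when settled. Next I go down and close; the last rows of the call close gently.

>>> {"api": "play_rows", "payload": {
  "series": [0, 0, 0, 10, -0.5, 0, -1, 0, 0, 0, 9, -0.5, 0, -1, 0, 0, 0, 5, 0, 0, -1, 0, 0, 0, 0, 0, 0, 0, 0, 0, 0, 0, 0, 0, 1]
}}

```text
time: 3.6
tcp_pos: [0.6746, 0.0368, 0.0674]
orientation: [-1.198, 1.566, 1.712]
contact_force: [-6.3, -7.0, 25.1]
opening: 0.0596
```

>>> {"api": "play_rows", "payload": {
  "series": [0, 0, 0, 0, 0, 0, 1, 0, 0, 0, 0, 0, 0, 1, 0, 0, 0, 0, 0, 0, 1, 0, 0, 0, 0, 0, 0, 1, 0, 0, 0, 0, 0, 0, 1]
}}

```text
time: 4.1
tcp_pos: [0.6747, 0.0368, 0.0676]
orientation: [-1.229, 1.566, 1.682]
contact_force: [-0.5, 0.2, -0.7]
opening: 0.0598
```

```bash
python3 plan.py 5 26.8 -20.5 78 1.439
```

```text
t 4.1 carton xy [ 26.818 -20.064] z 67.56119145375786 jaw [np.float64(1.44)] open 59.8 F [-0.5  0.2 -0.7] q7 -2.04
dist mm 10.447941670561374 rot deg 0.2847816366369383
[ 0.     0.     0.001 -2.088  0.077 -0.004]
[ 0.     0.     0.001 -2.088  0.079 -0.005]
[ 0.     0.     0.001 -2.088  0.081 -0.006]
[ 0.     0.     0.001 -2.088  0.083 -0.007]
[ 0.     0.     0.001 -2.088  0.085 -0.007]
```

```bash
python3 plan.py 5 31 77 78 1.571
```

```text
t 4.1 carton xy [ 26.818 -20.064] z 67.56119145375786 jaw [np.float64(1.44)] open 59.8 F [-0.5  0.2 -0.7] q7 -2.04
dist mm 97.7128557300568 rot deg 7.511272119628554
[ -0.026   0.      0.001  -1.996 -19.365   1.706]
[ -0.026   0.      0.001  -2.015 -19.402   1.198]
[ -0.026   0.      0.001  -2.033 -19.424   0.688]
[ -0.026   0.      0.001  -2.052 -19.434   0.179]
[ -0.026   0.      0.001  -2.07  -19.43   -0.331]
```

>>> {"api": "play_rows", "payload": {
  "series": [0, 0, 0, -6, 0, 0, 1, -0.03, 0, 0, -3, -12, 1, 1, -0.03, 0, 0, -1, -18, 1, 1, -0.03, 0, 0, 0, -20, 0.5, 1, -0.02, 0, 0, 0, -18, 0, 1]
}}

```text
time: 4.6
tcp_pos: [0.6852, 0.1071, 0.0792]
orientation: [-1.433, 1.566, 1.593]
contact_force: [-0.0, -0.5, -1.4]
opening: 0.0597
```

```bash
python3 plan.py 5 31 77 76 1.571
```

```text
t 4.6 carton xy [30.226 50.932] z 79.19259955828173 jaw [np.float64(1.556)] open 59.7 F [-0.  -0.5 -1.4] q7 -2.03
dist mm 26.274252685284758 rot deg 0.9105484924665208
[-0.003  0.     0.001  0.662 -5.212 -0.077]
[-0.003  0.     0.001  0.657 -5.213 -0.093]
[-0.003  0.     0.001  0.652 -5.213 -0.108]
[-0.003  0.     0.001  0.648 -5.213 -0.124]
[-0.003  0.     0.001  0.643 -5.213 -0.14 ]
```

>>> {"api": "play_rows", "payload": {
  "series": [-0.005, 0, 0, 0, -10, 0, 1, -0.005, 0, 0, 0, -6, 0, 1, 0, 0, 0, 0, -4, 0, 1, 0, 0, 0, 0, 0, 0, 1, 0, 0, 0, 0, 0, 0, 1]
}}

```text
time: 5.1
tcp_pos: [0.6867, 0.1349, 0.0785]
orientation: [-1.237, 1.565, 1.808]
contact_force: [-0.7, 1.4, -0.3]
opening: 0.0597
```

```bash
python3 plan.py 5 31 77 68 1.571;python3 - <<'E'
from plant import vision
import cv2
im=vision.camera("top");cv2.imwrite("pics/top1.png",cv2.resize(im[110:250,225:385,::-1],None,fx=4.5,fy=4.2,interpolation=cv2.INTER_CUBIC))
im=vision.camera("side");cv2.imwrite("pics/side1.png",cv2.resize(im[120:270,220:380,::-1],None,fx=4,fy=4,interpolation=cv2.INTER_CUBIC))
E
```

```text
t 5.1 carton xy [28.969 78.764] z 78.47102624200019 jaw [np.float64(1.574)] open 59.7 F [-0.7  1.4 -0.3] q7 -2.05
dist mm 10.810991143245712 rot deg 0.3951392857873109
[ 0.001  0.     0.001  2.091  0.366 -0.409]
[ 0.001  0.     0.001  2.092  0.364 -0.408]
[ 0.001  0.     0.001  2.093  0.361 -0.408]
[ 0.001  0.     0.001  2.093  0.358 -0.407]
[ 0.001  0.     0.001  2.094  0.356 -0.407]
```

View pics/top1.png

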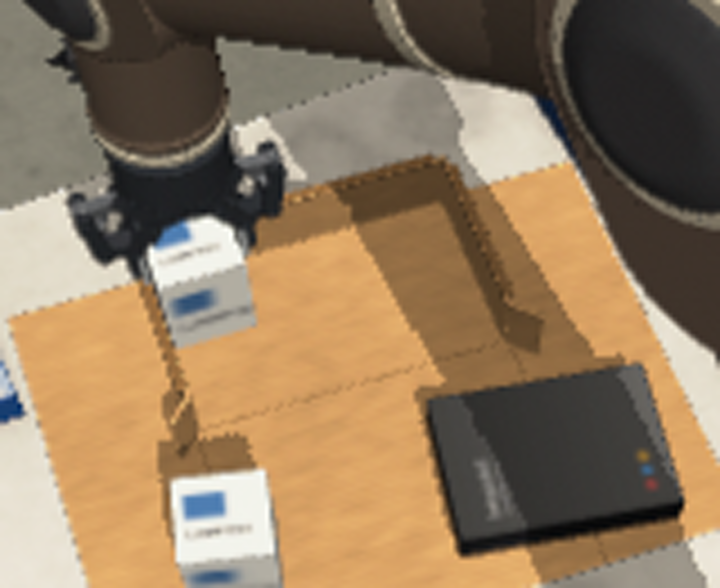

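View pics/side1.png

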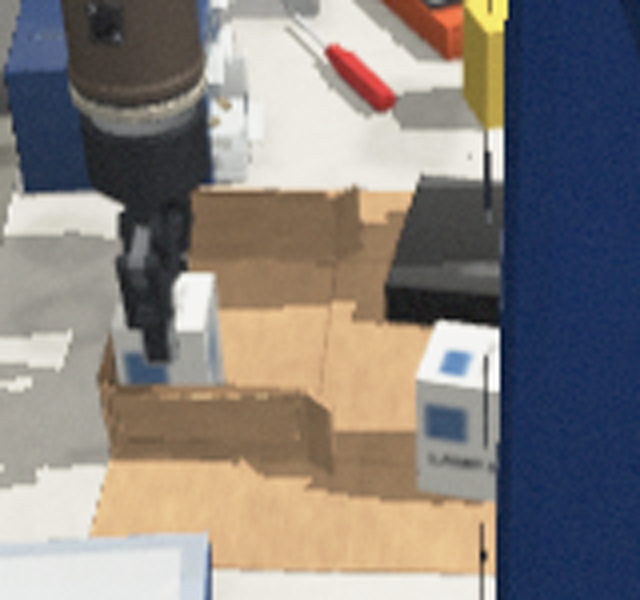

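The lamp is in the gripper at the carton's left rear corner, its face at top-picture crop (205,290), inside the left wall. I'll set it down.

>>> {"api": "play_rows", "payload": {
  "series": [0, 0, 0, 3, 1, -2.5, 1, 0, 0, 0, 3, 0, -1, 1, 0, 0, 0, 2, 0, 0, 1, 0, 0, 0, 1.5, 0, 0, 1, 0, 0, 0, 0, 0, 0, 1]
}}

```text
time: 5.7
tcp_pos: [0.6906, 0.1312, 0.0679]
orientation: [-1.219, 1.565, 1.823]
contact_force: [0.4, -0.1, -1.2]
opening: 0.0595
```

```bash
python3 plan.py 5 31 77 68 1.571
```

```text
t 5.7 carton xy [33.24  75.521] z 67.93167891372711 jaw [np.float64(1.571)] open 59.5 F [ 0.4 -0.1 -1.2] q7 -2.05
dist mm 2.6852696821742286 rot deg 0.3351814428302164
[ 0.     0.     0.001 -0.011 -0.296  0.448]
[ 0.     0.     0.001 -0.012 -0.296  0.448]
[ 0.     0.     0.001 -0.012 -0.296  0.448]
[ 0.     0.     0.001 -0.013 -0.296  0.448]
[ 0.     0.     0.001 -0.013 -0.296  0.448]
```

>>> {"api": "play_rows", "payload": {
  "series": [0, 0, 0, 0, -2, 0, 1, 0, 0, 0, 0, 0, 0, 1, 0, 0, 0, 0, 0, 0, -0.4, 0, 0, 0, 0, 0, 0, -1, 0, 0, 0, 0, 0, 0, -1]
}}

```text
time: 6.2
tcp_pos: [0.6911, 0.1339, 0.0685]
orientation: [-1.367, 1.565, 1.676]
contact_force: [0.1, -0.6, 0.2]
opening: 0.0851
```

>>> {"api": "play_rows", "payload": {
  "series": [0, 0, 0, -5, 0, 0, -1, 0, 0, 0, -20, 0, 0, -1, 0, 0, 0, -35, 0, 0, -1, 0, 0, 0, -35, 0, 0, -1, 0, 0, 0, -20, 0, 0, -1]
}}

```text
time: 6.7
tcp_pos: [0.6892, 0.1327, 0.1848]
orientation: [-0.495, 1.562, 2.548]
contact_force: [-0.2, 0.3, -0.9]
opening: 0.0854
```

```bash
python3 plan.py 10 -171 -225 120 0
```

```text
t 6.7 carton xy [31.726 76.843] z 184.83335698115553 jaw [np.float64(1.572)] open 85.4 F [-0.2  0.3 -0.9] q7 -2.03
dist mm 369.3378036878053 rot deg 89.931169422715
[-0.157  0.     0.001  6.513 30.186 20.261]
[-0.157  0.     0.001  6.533 26.642 24.732]
[-0.157  0.     0.001  6.548 22.442 28.593]
[-0.157  0.     0.001  6.558 17.691 31.751]
[-0.157  0.     0.001  6.563 12.504 34.127]
[-0.157  0.     0.001  6.562  7.01  35.664]
[-0.157  0.     0.001  6.556  1.343 36.322]
[-0.157  0.     0.001  6.545 -4.357 36.087]
[-0.157  0.     0.001  6.529 -9.951 34.964]
[ -0.157   0.      0.001   6.508 -15.3    32.98 ]
```

```bash
python3 - <<'E'
from h import *
print(back([(425,214),(412,205),(405,178),(427,155)],0.0,"top").round(3))
E
python3 plan.py 10 -172 -230 120 0 | tail -11
```

```text
[[ 0.387 -0.259  0.   ]
 [ 0.431 -0.239  0.   ]
 [ 0.523 -0.268  0.   ]
 [ 0.568 -0.379  0.   ]]
dist mm 373.97900253441014 rot deg 89.931169422715
[-0.157  0.     0.001  6.512 30.686 20.361]
[-0.157  0.     0.001  6.532 27.12  24.909]
[-0.157  0.     0.001  6.547 22.887 28.843]
[-0.157  0.     0.001  6.558 18.091 32.068]
[-0.157  0.     0.001  6.563 12.85  34.502]
[-0.157  0.     0.001  6.562  7.293 36.088]
[-0.157  0.     0.001  6.556  1.556 36.786]
[-0.157  0.     0.001  6.545 -4.219 36.578]
[-0.157  0.     0.001  6.529 -9.891 35.47 ]
[ -0.157   0.      0.001   6.508 -15.32   33.489]
```

>>> {"api": "play_rows", "payload": {
  "series": [-0.145, 0, 0, 0, 30, 20, -1, -0.145, 0, 0, 5, 26.5, 24.5, -1, -0.145, 0, 0, 6.5, 22, 28, -1, -0.145, 0, 0, 6.5, 17.5, 31, -1, -0.145, 0, 0, 6.5, 12.5, 33.5, -0.4]
}}

```text
time: 7.2
tcp_pos: [0.5757, -0.0007, 0.1676]
orientation: [-3.038, 1.558, 0.756]
contact_force: [-0.3, -0.7, 0.3]
opening: 0.0735
```

```bash
python3 plan.py 6 -172 -218 120 0
```

```text
t 7.2 carton xy [-67.974 -67.226] z 167.623326168987 jaw [np.float64(2.323)] open 73.5 F [-0.3 -0.7  0.3] q7 -1.17
dist mm 189.26754530757532 rot deg 46.901909467526536
[-0.136 -0.002 -0.001  7.548  6.51  29.928]
[-0.136 -0.002 -0.001  7.609  2.386 30.52 ]
[-0.136 -0.002 -0.001  7.673 -1.781 30.545]
[-0.136 -0.002 -0.001  7.738 -5.912 30.004]
[-0.136 -0.002 -0.001  7.805 -9.931 28.905]
[ -0.136  -0.002  -0.001   7.872 -13.763  27.27 ]
```

>>> {"api": "play_rows", "payload": {
  "series": [-0.14, -0.002, 0, 7, 6.5, 30, -0.4, -0.14, -0.002, 0, 7, 2.5, 30.5, -0.4, -0.14, -0.002, 0, 7, -2, 30.5, -0.4, -0.14, -0.002, 0, 7, -6, 30, -0.4, -0.14, -0.002, 0, 7, -10, 29, -0.4]
}}

```text
time: 7.7
tcp_pos: [0.4751, -0.125, 0.1337]
orientation: [1.404, 1.561, -0.356]
contact_force: [-0.2, -0.3, -0.6]
opening: 0.0598
```

```bash
python3 plan.py 5 -172 -218 70 0
```

```text
t 7.7 carton xy [-155.653 -200.958] z 133.66602190122168 jaw [np.float64(3.052)] open 59.8 F [-0.2 -0.3 -0.6] q7 -0.26
dist mm 67.90436864382514 rot deg 5.163899169255933
[-0.018  0.    -0.002 12.71  -3.077  3.666]
[-0.018  0.    -0.002 12.714 -3.117  3.616]
[-0.018  0.    -0.002 12.719 -3.157  3.565]
[-0.018  0.    -0.002 12.723 -3.195  3.513]
[-0.018  0.    -0.002 12.728 -3.233  3.461]
```

>>> {"api": "play_rows", "payload": {
  "series": [-0.03, 0, 0, 8, -5, 5, -0.4, -0.03, 0, 0, 12, -5, 5, -0.4, -0.03, 0, 0, 12, -4, 4, -0.4, 0, 0, 0, 12, -2, 2, -0.4, 0, 0, 0, 12, 0, 0, -0.4]
}}

```text
time: 8.2
tcp_pos: [0.4552, -0.1454, 0.0778]
orientation: [1.069, 1.555, -0.601]
contact_force: [0.0, 0.1, -0.1]
opening: 0.0601
```

```bash
python3 plan.py 5 -172 -218 11 0
```

```text
t 8.2 carton xy [-173.349 -223.247] z 77.84350529069451 jaw [np.float64(0.001)] open 60.1 F [ 0.   0.1 -0.1] q7 -0.2
dist mm 67.06270903372426 rot deg 0.9013990750103783
[ 0.     0.002 -0.003 13.363  0.087 -1.15 ]
[ 0.     0.002 -0.003 13.364  0.123 -1.13 ]
[ 0.     0.002 -0.003 13.366  0.16  -1.11 ]
[ 0.     0.002 -0.003 13.367  0.196 -1.09 ]
[ 0.     0.002 -0.003 13.368  0.233 -1.07 ]
```

>>> {"api": "play_rows", "payload": {
  "series": [0, 0.005, -0.005, 14, 0, 0, -0.4, 0, 0.005, -0.005, 16, 0, 0, -0.4, 0, 0, 0, 16, 0, 0, -0.4, 0, 0, 0, 10, 0, 0, -0.4, 0, 0, 0, 6, 0, 0, -0.4]
}}

```text
time: 8.7
tcp_pos: [0.4571, -0.143, 0.0096]
orientation: [2.795, 1.565, 1.127]
contact_force: [-0.4, -0.2, -0.3]
opening: 0.0597
```

```bash
python3 plan.py 5 -172 -118 11 0;python3 - <<'E'
from plant import vision
import cv2
im=vision.camera("top");cv2.imwrite("pics/top2.png",cv2.resize(im[130:290,225:425,::-1],None,fx=4,fy=3.7,interpolation=cv2.INTER_CUBIC))
E
```

```text
t 8.7 carton xy [-171.683 -220.62 ] z 9.57230830773993 jaw [np.float64(0.002)] open 59.7 F [-0.4 -0.2 -0.3] q7 -0.27
dist mm 102.63087779789356 rot deg 0.3424268274877406
[  0.     -0.001  -0.     -0.18   -0.014 -20.525]
[  0.     -0.001  -0.     -0.201  -0.024 -20.525]
[  0.     -0.001  -0.     -0.222  -0.033 -20.525]
[  0.     -0.001  -0.     -0.243  -0.043 -20.525]
[  0.     -0.001  -0.     -0.264  -0.053 -20.524]
```

View pics/top2.png

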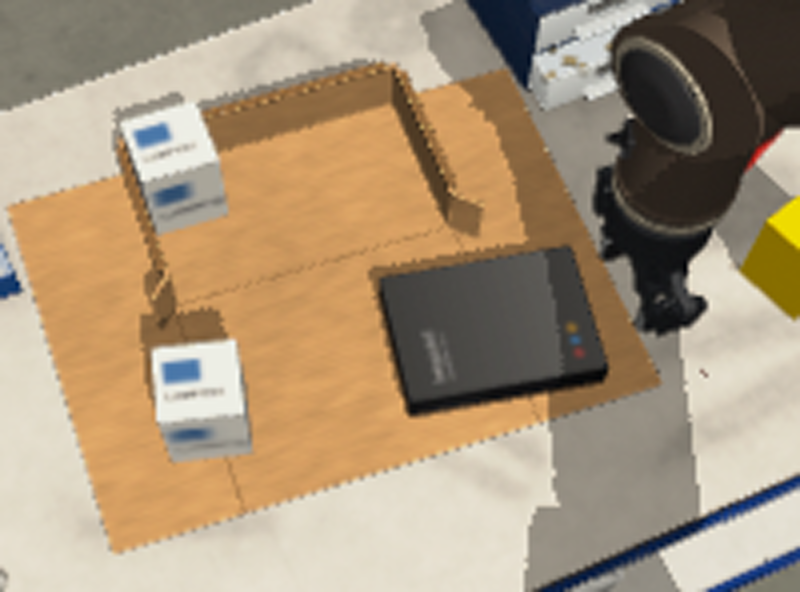

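lamp_inside now stands upright in the left rear corner (crop 175,170). The gripper is right of the black box, which still lies at crop (490,330). I'll push it left.

>>> {"api": "play_rows", "payload": {
  "series": [0, 0, 0, -1, 0, -10, -0.4, 0, 0, 0, 0, 0, -12, -0.4, 0, 0, 0, 0, 0, -12, -0.4, 0, 0, 0, 0, 0, -12, -0.4, 0, 0, 0, 0, 0, -12, -0.4]
}}

```text
time: 9.25
tcp_pos: [0.464, -0.0815, 0.0118]
orientation: [2.488, 1.565, 0.818]
contact_force: [-0.3, -0.3, -0.5]
opening: 0.0596
```

>>> {"api": "play_rows", "payload": {
  "series": [0, 0, 0, 0, 0, -12, -0.4, 0, 0, 0, 0, 0, -12, -0.4, 0, 0, 0, 0, 0, -8, -0.4, 0, 0, 0, 0, 0, -2, -0.4, 0, 0, 0, 0, 0, 0, -0.4]
}}

```text
time: 9.75
tcp_pos: [0.4677, -0.0417, 0.0125]
orientation: [2.419, 1.565, 0.753]
contact_force: [-0.3, -2.1, 0.1]
opening: 0.0597
```

```bash
python3 plan.py 5 -172 -118 11 0
```

```text
t 9.75 carton xy [-171.262 -118.809] z 12.50208261490007 jaw [np.float64(0.005)] open 59.7 F [-0.3 -2.1  0.1] q7 -0.49
dist mm 1.8588232558899247 rot deg 0.4672969214808653
[ 0.001 -0.001 -0.001  0.301 -0.148 -0.161]
[ 0.001 -0.001 -0.001  0.301 -0.148 -0.161]
[ 0.001 -0.001 -0.001  0.301 -0.148 -0.161]
[ 0.001 -0.001 -0.001  0.3   -0.148 -0.162]
[ 0.001 -0.001 -0.001  0.3   -0.148 -0.162]
```

>>> {"api": "play_rows", "payload": {
  "series": [0, 0, 0, 0, 0, 6, -0.4, 0, 0, 0, 0, 0, 10, -0.4, 0, 0, 0, -10, 0, 10, -0.4, 0, 0, 0, -25, 0, 10, -0.4, 0, 0, 0, -25, 0, 5, -0.4]
}}

```text
time: 10.25
tcp_pos: [0.4606, -0.0873, 0.0708]
orientation: [-2.698, 1.564, 1.918]
contact_force: [0.3, -0.2, -0.8]
opening: 0.0595
```

Run:
```python
from plant import vision
import cv2
im=vision.camera("top");cv2.imwrite("pics/top3.png",cv2.resize(im[130:290,215:415,::-1],None,fx=4,fy=3.7,interpolation=cv2.INTER_CUBIC))
```

```text
(no output)
```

View pics/top3.png

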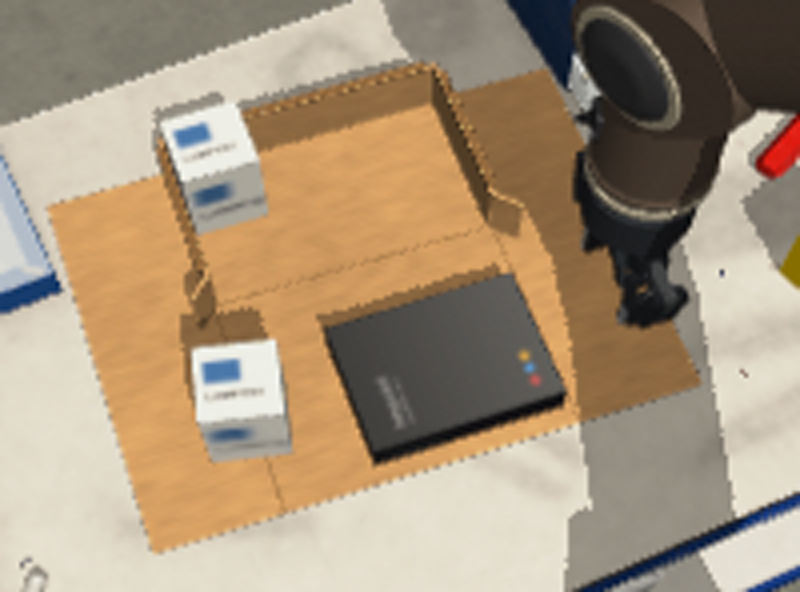

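The black box is now square to the carton, with corners at crop (325,327), (513,275), (565,392) and (375,453). Next I measure it.

```bash
cat > m3.py <<'E'
from h import *
from plan import w2c,CA
E
python3 - <<'E'
from h import *
np.set_printoptions(precision=4,suppress=True)
T=lambda x,y:(x/4+214.6,y/3.7+129.6)
a,b=.056,.075;h=.03
B={'bl':(a,b,.037),'br':(a,-b,.037),'fr':(-a,-b,.037),'fl':(-a,b,.037),'FR':(-a,-b,.003),'FL':(-a,b,.003)}
L={'bl':(h,h,.098),'br':(h,-h,.098),'fr':(-h,-h,.098),'fl':(-h,h,.098),'FR':(-h,-h,.003),'FL':(-h,h,.003)}
CA=np.array([.650,.0594,-.10])
def F(nm,m,t,x0):
    x,r=fit(None,[("top",m[k],*T(*p)) for k,p in t.items()],x0)
    c,s=np.cos(CA[2]),np.sin(CA[2]); d=x[:2]-CA[:2]; print(nm,x,"carton",c*d[0]+s*d[1],-s*d[0]+c*d[1],x[2]-CA[2],r.round(1))
F("flat",B,dict(bl=(325,327),br=(513,275),fr=(565,392),fl=(375,453),FL=(378,464),FR=(564,403)),[.475,.05,-.1])
F("lin",L,dict(bl=(162,119),br=(237,100),fr=(260,162),fl=(182,178),FL=(197,231),FR=(268,213)),[.68,.13,-.1])
E
python3 plan.py 10 -262 -32 80 1.571
```

```text
flat [ 0.4668  0.0435 -0.0932] carton -0.18072953220788165 -0.034090012213988316 0.006775173828039008 [-0.   0.  -0.1 -1.3  0.9 -0.2 -0.1 -0.1 -0.7  0.5  0.1  0.8]
lin [ 0.6924  0.1319 -0.1297] carton 0.03493191298749959 0.07633029161992631 -0.029722623711890994 [-0.1 -0.3  0.4 -0.3 -0.1 -0.6 -0.2  0.4 -0.2  0.5  0.3  0.3]
t 10.3 carton xy [-171.886 -165.746] z 74.19488810392059 jaw [np.float64(0.003)] open 59.8 F [ 1.  -1.2  2.5] q7 -0.31
dist mm 161.37577227718077 rot deg 89.844948464068
[ -0.157  -0.     -0.     -0.537  -8.971 -13.403]
[ -0.157  -0.     -0.     -0.536  -6.768 -14.64 ]
[ -0.157  -0.     -0.     -0.537  -4.399 -15.517]
[ -0.157  -0.     -0.     -0.539  -1.922 -16.014]
[ -0.157  -0.     -0.     -0.542   0.602 -16.117]
[ -0.157  -0.     -0.     -0.546   3.111 -15.825]
[ -0.157  -0.     -0.     -0.551   5.544 -15.145]
[ -0.157  -0.     -0.     -0.558   7.841 -14.094]
[ -0.157  -0.     -0.     -0.565   9.945 -12.696]
[ -0.157  -0.     -0.     -0.572  11.806 -10.987]
```

>>> {"api": "play_rows", "payload": {
  "series": [-0.145, 0, 0, -3, -9, -13.5, -0.6, -0.145, 0, 0, -1, -7, -14.5, -0.6, -0.145, 0, 0, 0, -4.5, -15.5, -0.6, -0.145, 0, 0, 0, -2, -16, -0.6, -0.145, 0, 0, 0, 0, -16, -0.6]
}}

```text
time: 10.8
tcp_pos: [0.4255, -0.0246, 0.0802]
orientation: [0.981, 1.563, 0.049]
contact_force: [0.8, -0.6, 0.0]
opening: 0.0684
```

```bash
python3 plan.py 6 -262 -33 80 1.571
```

```text
t 10.8 carton xy [-214.999 -105.944] z 80.18125438374668 jaw [np.float64(0.738)] open 68.4 F [ 0.8 -0.6  0. ] q7 0.19
dist mm 86.77500998155794 rot deg 47.71140369022707
[ -0.139   0.001  -0.001  -0.016   2.389 -14.264]
[ -0.139   0.001  -0.001  -0.003   4.339 -13.796]
[ -0.139   0.001  -0.001   0.009   6.206 -13.063]
[ -0.139   0.001  -0.001   0.018   7.953 -12.079]
[ -0.139   0.001  -0.001   0.025   9.548 -10.863]
[-0.139  0.001 -0.001  0.029 10.959 -9.438]
```

>>> {"api": "play_rows", "payload": {
  "series": [-0.145, 0, 0, 0, 3, -16, -0.6, -0.145, 0, 0, 0, 5, -15.5, -0.6, -0.145, 0, 0, 0, 7.5, -14.5, -0.6, -0.145, 0, 0, 0, 9.5, -13, -0.6, -0.145, 0, 0, 0, 11, -11, -0.6]
}}

```text
time: 11.3
tcp_pos: [0.3886, 0.0443, 0.0797]
orientation: [0.058, 1.562, -0.128]
contact_force: [0.1, -0.2, -0.4]
opening: 0.0683
```

```bash
python3 plan.py 5 -262 -33 80 1.571
```

```text
t 11.3 carton xy [-258.608  -41.136] z 79.73069649937104 jaw [np.float64(1.485)] open 68.3 F [ 0.1 -0.2 -0.4] q7 0.65
dist mm 8.818413070622771 rot deg 4.931359687953078
[-0.017  0.002 -0.    -0.06   1.563 -0.814]
[-0.017  0.002 -0.    -0.059  1.577 -0.787]
[-0.017  0.002 -0.    -0.058  1.59  -0.76 ]
[-0.017  0.002 -0.    -0.056  1.603 -0.733]
[-0.017  0.002 -0.    -0.055  1.615 -0.706]
```

>>> {"api": "play_rows", "payload": {
  "series": [-0.04, 0.004, 0, 0, 2, -2, -0.6, -0.03, 0.004, 0, 4, 2, -2, -0.6, -0.01, 0, 0, 15, 1, -1, -0.6, 0, 0, 0, 20, 0, 0, -0.6, 0, 0, 0, 10, 0, 0, -0.6]
}}

```text
time: 11.8
tcp_pos: [0.3854, 0.047, 0.0293]
orientation: [0.053, 1.567, -0.05]
contact_force: [0.5, 0.1, 0.8]
opening: 0.0685
```

```bash
python3 plan.py 5 -262 -33 12 1.571
```

```text
t 11.8 carton xy [-261.998  -38.719] z 29.32589525086139 jaw [np.float64(1.568)] open 68.5 F [0.5 0.1 0.8] q7 0.58
dist mm 18.245230765112076 rot deg 0.28484030760904466
[-0.001  0.001 -0.     3.465  1.143 -0.017]
[-0.001  0.001 -0.     3.465  1.143 -0.014]
[-0.001  0.001 -0.     3.465  1.143 -0.01 ]
[-0.001  0.001 -0.     3.465  1.143 -0.007]
[-0.001  0.001 -0.     3.465  1.144 -0.004]
```

>>> {"api": "play_rows", "payload": {
  "series": [0, 0, 0, 6, 2.5, 0, -0.6, 0, 0, 0, 7, 2, 0, -0.6, 0, 0, 0, 4, 1, 4, -0.6, 0, 0, 0, 0, 0, 10, -0.6, 0, 0, 0, 0, 0, 12, -0.6]
}}

```text
time: 12.3
tcp_pos: [0.4118, 0.0482, 0.0099]
orientation: [-1.466, 1.569, -1.571]
contact_force: [-1.9, -0.0, 0.3]
opening: 0.0684
```

```bash
python3 plan.py 8 -110 -33 12 1.571
```

```text
t 12.3 carton xy [-235.876  -34.89 ] z 9.907913146634286 jaw [np.float64(1.566)] open 68.4 F [-1.9 -0.   0.3] q7 0.55
dist mm 125.90789265957417 rot deg 0.3143200941603365
[-0.001  0.     0.    -0.26   0.316 15.733]
[-0.001  0.     0.    -0.26   0.306 15.733]
[-0.001  0.     0.    -0.26   0.295 15.734]
[-0.001  0.     0.    -0.26   0.285 15.734]
[-0.001  0.     0.    -0.261  0.275 15.734]
[-0.001  0.     0.    -0.261  0.264 15.734]
[-0.001  0.     0.    -0.261  0.254 15.734]
[-0.001  0.     0.    -0.261  0.243 15.734]
```

>>> {"api": "play_rows", "payload": {
  "series": [0, 0, 0, -1, 0.3, 13, -0.6, -0.002, 0, 0, 0, 0.3, 13, -0.6, -0.002, 0, 0, 0, 0.3, 13, -0.6, 0, 0, 0, 0, 0.3, 13, -0.6, 0, 0, 0, 0, 0.3, 13, -0.6]
}}

```text
time: 12.8
tcp_pos: [0.4832, 0.041, 0.0121]
orientation: [-1.327, 1.569, -1.43]
contact_force: [-0.3, 1.2, -1.2]
opening: 0.0683
```

>>> {"api": "play_rows", "payload": {
  "series": [0, 0, 0, 0, 0.3, 13, -0.6, 0, 0, 0, 0, 0.3, 13, -0.6, 0, 0, 0, 0, 0.3, 13, -0.6, 0, 0, 0, 0, 0, 10, -0.6, 0, 0, 0, 0, 0, 0, -0.6]
}}

```text
time: 13.3
tcp_pos: [0.5396, 0.0341, 0.013]
orientation: [-0.238, 1.569, -0.347]
contact_force: [-0.1, 0.4, -0.1]
opening: 0.0683
```

```bash
python3 plan.py 5 -64 -33 12 1.571
python3 - <<'E'
from plant import vision
import cv2
im=vision.camera("top");cv2.imwrite("pics/top4.png",cv2.resize(im[130:290,215:415,::-1],None,fx=4,fy=3.7,interpolation=cv2.INTER_CUBIC))
im=vision.camera("side");cv2.imwrite("pics/side4.png",cv2.resize(im[120:270,220:380,::-1],None,fx=4,fy=4,interpolation=cv2.INTER_CUBIC))
E
```

```text
t 13.3 carton xy [-107.312  -36.175] z 12.995442881298613 jaw [np.float64(1.562)] open 68.3 F [-0.1  0.4 -0.1] q7 0.7
dist mm 43.43945355753842 rot deg 0.5394033569449453
[-0.002  0.     0.     0.213  0.714  8.656]
[-0.002  0.     0.     0.21   0.697  8.657]
[-0.002  0.     0.     0.208  0.681  8.659]
[-0.002  0.     0.     0.205  0.665  8.66 ]
[-0.002  0.     0.     0.202  0.649  8.661]
```

View pics/top4.png

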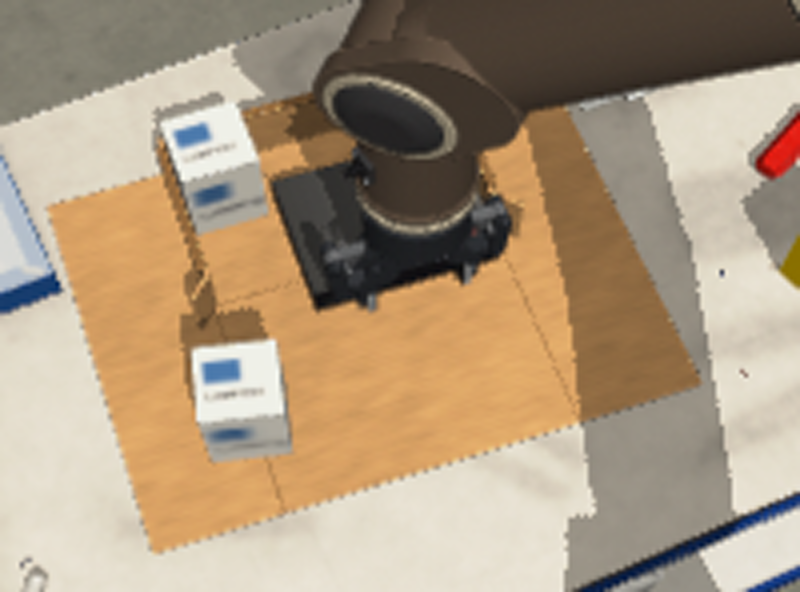

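View pics/side4.png

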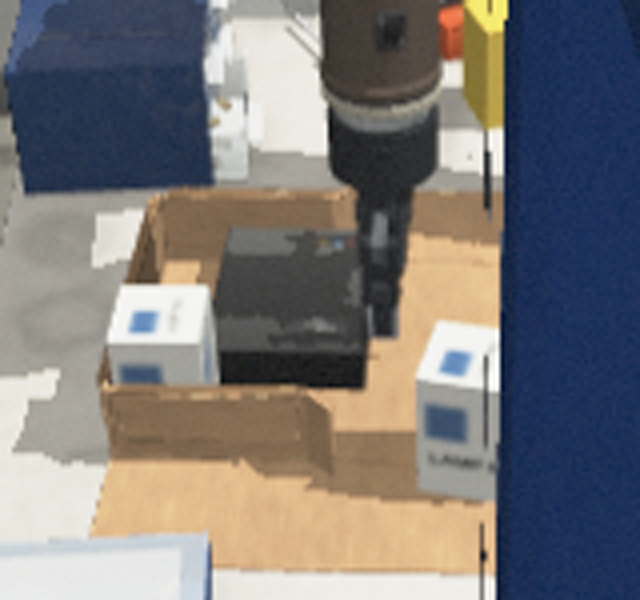

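The black box has entered the carton past the mouth, its left front corner at top crop (318,300), straight and clear of lamp_inside. I'll keep pushing.

>>> {"api": "play_rows", "payload": {
  "series": [-0.002, 0, 0, 0, 0.3, 8, -0.6, -0.002, 0, 0, 0, 0.3, 9, -0.6, -0.002, 0, 0, 0, 0.3, 9, -0.6, 0, 0, 0, 0, 0.3, 7, -0.6, 0, 0, 0, 0, 0, 0, -0.6]
}}

```text
time: 13.9
tcp_pos: [0.5721, 0.0318, 0.0129]
orientation: [-2.045, 1.569, -2.146]
contact_force: [0.1, 0.1, 0.5]
opening: 0.0685
```

```bash
python3 plan.py 5 -64 -33 12 1.571
```

```text
t 13.9 carton xy [-74.726 -35.187] z 12.948405944934214 jaw [np.float64(1.57)] open 68.5 F [0.1 0.1 0.5] q7 0.75
dist mm 10.988014755318472 rot deg 0.13578154089434777
[-0.    -0.     0.     0.187  0.439  2.145]
[-0.    -0.     0.     0.187  0.439  2.145]
[-0.    -0.     0.     0.188  0.438  2.145]
[-0.    -0.     0.     0.188  0.438  2.145]
[-0.    -0.     0.     0.189  0.437  2.145]
```

Now the final 11 mm, then I back off and lift.

>>> {"api": "play_rows", "payload": {
  "series": [0, 0, 0, 0, 0, 5, -0.6, 0, 0, 0, 0, 0, 5, -0.6, 0, 0, 0, 0, 0, 3, -0.6, 0, 0, 0, 0, 0, 0, -0.6, 0, 0, 0, 0, 0, 0, -0.6]
}}

```text
time: 14.4
tcp_pos: [0.5855, 0.0308, 0.0128]
orientation: [-2.39, 1.568, -2.491]
contact_force: [-2.1, -0.2, 1.0]
opening: 0.0682
```

```bash
python3 plan.py 5 -64 -33 12 1.571
```

```text
t 14.4 carton xy [-61.327 -34.884] z 12.819190350542149 jaw [np.float64(1.571)] open 68.2 F [-2.1 -0.2  1. ] q7 0.76
dist mm 3.3711728865256174 rot deg 0.17870703276382396
[-0.    -0.     0.     0.164  0.377 -0.534]
[-0.    -0.     0.     0.164  0.377 -0.534]
[-0.    -0.     0.     0.164  0.377 -0.534]
[-0.    -0.     0.     0.164  0.377 -0.534]
[-0.    -0.     0.     0.164  0.377 -0.535]
```

>>> {"api": "play_rows", "payload": {
  "series": [0, 0, 0, 0, 0, -10, -0.6, 0, 0, 0, -5, 0, -15, -0.6, 0, 0, 0, -30, 0, -20, -0.6, 0, 0, 0, -45, 5, -25, -1, 0, 0, 0, -45, 15, -30, -1]
}}

```text
time: 14.9
tcp_pos: [0.4872, 0.057, 0.1298]
orientation: [-2.812, 1.562, -2.917]
contact_force: [1.2, 0.6, 1.9]
opening: 0.0853
```

>>> {"api": "play_rows", "payload": {
  "series": [0, 0, 0, -35, 25, -15, -1, 0, 0, 0, 0, 25, -10, -1, 0, 0, 0, 0, 20, 0, -1, 0, 0, 0, 0, 10, 0, -1, 0, 0, 0, 0, 0, 0, -1]
}}

```text
time: 15.4
tcp_pos: [0.4674, 0.1432, 0.1717]
orientation: [-0.968, 1.563, -1.071]
contact_force: [-0.3, -0.9, 0.1]
opening: 0.0854
```

```bash
python3 plan.py 5 -171.7 117.6 130 1.382
python3 - <<'E'
from plant import vision
import cv2
im=vision.camera("top");cv2.imwrite("pics/top5.png",cv2.resize(im[130:290,215:415,::-1],None,fx=4,fy=3.7,interpolation=cv2.INTER_CUBIC))
im=vision.camera("side");cv2.imwrite("pics/side5.png",cv2.resize(im[120:270,220:380,::-1],None,fx=4,fy=4,interpolation=cv2.INTER_CUBIC))
E
```

```text
t 15.4 carton xy [-190.082   65.149] z 171.73308672162742 jaw [np.float64(1.568)] open 85.4 F [-0.3 -0.9  0.1] q7 0.66
dist mm 69.50308973643986 rot deg 10.695405828876732
[ 0.037  0.001  0.001  8.295 10.552  3.616]
[ 0.037  0.001  0.001  8.305 10.669  3.228]
[ 0.037  0.001  0.001  8.314 10.773  2.837]
[ 0.037  0.001  0.001  8.325 10.861  2.441]
[ 0.037  0.001  0.001  8.335 10.935  2.043]
```

View pics/top5.png

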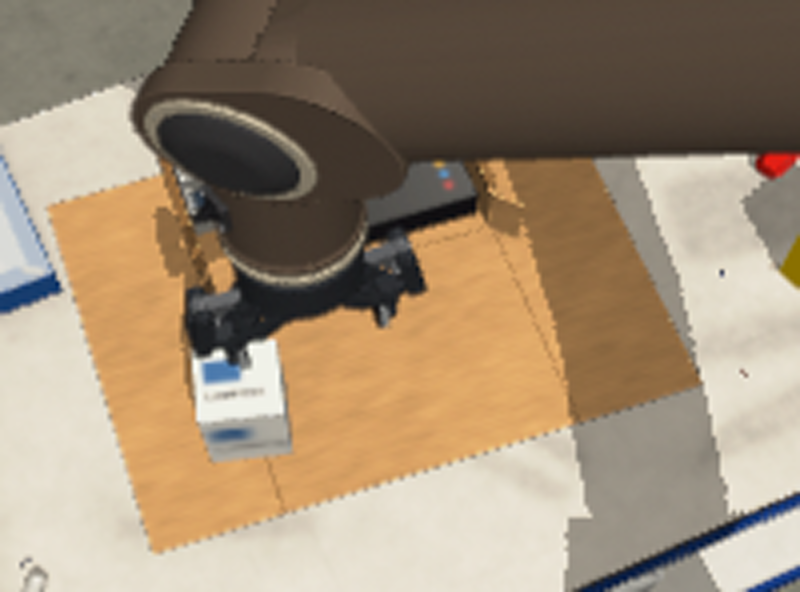

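View pics/side5.png

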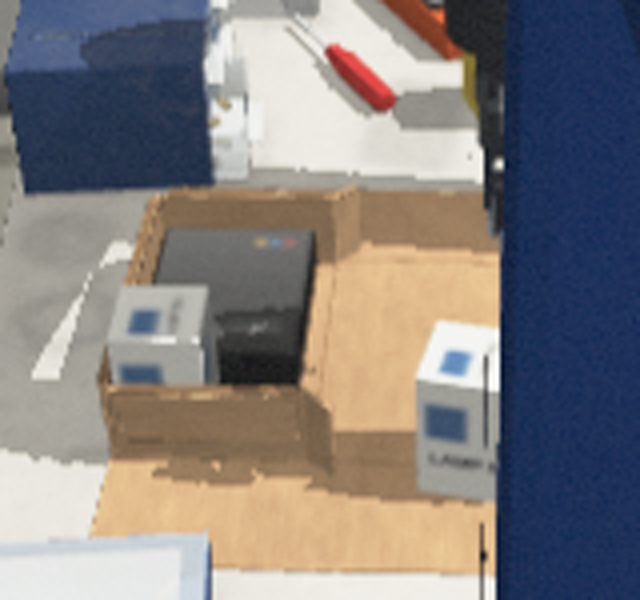

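The side picture shows the black box fully behind the mouth line, its front corner at crop (300,380), beside lamp_inside. I'll go for lamp_outside next.

>>> {"api": "play_rows", "payload": {
  "series": [0.05, 0, 0, 4, 13, 3.5, -1, 0.05, 0, 0, 8, 13, 3, -1, 0.05, 0, 0, 8, 13, 2.5, -1, 0.03, 0, 0, 8, 10, 2, -1, 0, 0, 0, 8, 0, 0, -1]
}}

```text
time: 16.0
tcp_pos: [0.4889, 0.1809, 0.1311]
orientation: [-1.353, 1.559, -1.654]
contact_force: [-0.1, -0.0, 0.7]
opening: 0.0855
```

```bash
python3 plan.py 5 -171.7 117.6 68 1.382
```

```text
t 16.0 carton xy [-172.463  104.768] z 131.09578255211503 jaw [np.float64(1.37)] open 85.5 F [-0.1 -0.   0.7] q7 0.37
dist mm 64.39201271373838 rot deg 0.9607988225596042
[-0.002  0.     0.002 12.589  2.688 -0.394]
[-0.002  0.     0.002 12.595  2.66  -0.382]
[-0.002  0.     0.002 12.601  2.633 -0.369]
[-0.002  0.     0.002 12.607  2.605 -0.356]
[-0.002  0.     0.002 12.613  2.577 -0.344]
```

>>> {"api": "play_rows", "payload": {
  "series": [-0.005, 0, 0.005, 5, 7, -1, -1, -0.005, 0, 0.005, 5, 5, -1, -1, 0, 0, 0, 5, 1, 0, -1, 0, 0, 0, 10, 0, 0, -1, 0, 0, 0, 10, 0, 0, -1]
}}

```text
time: 16.5
tcp_pos: [0.4907, 0.1909, 0.0925]
orientation: [-1.159, 1.568, -1.45]
contact_force: [0.9, -0.7, 0.8]
opening: 0.0853
```

```bash
python3 plan.py 5 -171.7 117.6 68 1.382
```

```text
t 16.5 carton xy [-171.639  114.934] z 92.50194600816685 jaw [np.float64(1.38)] open 85.3 F [ 0.9 -0.7  0.8] q7 0.32
dist mm 24.646681146595235 rot deg 0.21040875347072094
[-0.     0.     0.001  4.899  0.535 -0.119]
[-0.     0.     0.001  4.899  0.532 -0.118]
[-0.     0.     0.001  4.899  0.529 -0.116]
[-0.     0.     0.001  4.9    0.527 -0.115]
[-0.     0.     0.001  4.9    0.524 -0.113]
```

>>> {"api": "play_rows", "payload": {
  "series": [0, 0, 0, 6, 2.5, 0, -1, 0, 0, 0, 10, 0, 0, -1, 0, 0, 0, 8, 0, 0, -1, 0, 0, 0, 0, 0, 0, 0, 0, 0, 0, 0, 0, 0, 1]
}}

```text
time: 17.0
tcp_pos: [0.4906, 0.1928, 0.0645]
orientation: [-1.779, 1.567, -2.07]
contact_force: [1.2, 6.3, 10.0]
opening: 0.06
```

>>> {"api": "play_rows", "payload": {
  "series": [0, 0, 0, 0, 0, 0, 1, 0, 0, 0, 0, 0, 0, 1, 0, 0, 0, 0, 0, 0, 1, 0, 0, 0, 0, 0, 0, 1, 0, 0, 0, 0, 0, 0, 1]
}}

```text
time: 17.5
tcp_pos: [0.4909, 0.1927, 0.0653]
orientation: [-1.544, 1.567, -1.835]
contact_force: [1.1, 0.2, -0.6]
opening: 0.0595
```

```bash
python3 plan.py 5 -140 77 85 1.571
```

```text
t 17.5 carton xy [-171.605  116.791] z 65.2576921682387 jaw [np.float64(1.38)] open 59.5 F [ 1.1  0.2 -0.6] q7 0.29
dist mm 54.515816990801966 rot deg 10.95419691715425
[-0.038 -0.     0.001 -3.923 -6.629  7.717]
[-0.038 -0.     0.001 -3.927 -6.916  7.458]
[-0.038 -0.     0.001 -3.932 -7.193  7.189]
[-0.038 -0.     0.001 -3.937 -7.459  6.909]
[-0.038 -0.     0.001 -3.943 -7.715  6.619]
```

>>> {"api": "play_rows", "payload": {
  "series": [0, 0, 0, -8, 0, 0, 1, -0.05, 0, 0, -8, -9, 7, 1, -0.05, 0, 0, -3, -10, 7, 1, -0.05, 0, 0, 0, -10, 7, 1, -0.04, 0, 0, 0, -8, 4, 1]
}}

```text
time: 18.0
tcp_pos: [0.5077, 0.1521, 0.0879]
orientation: [-1.271, 1.568, -1.361]
contact_force: [0.7, -0.3, -0.6]
opening: 0.0597
```

```bash
python3 plan.py 5 -120 77 82 1.571
```

```text
t 18.0 carton xy [-150.858   78.043] z 87.89102543438572 jaw [np.float64(1.58)] open 59.7 F [ 0.7 -0.3 -0.6] q7 0.57
dist mm 31.432847738415607 rot deg 0.5534103286958111
[ 0.002  0.     0.001  1.184 -0.263  6.168]
[ 0.002  0.     0.001  1.183 -0.253  6.169]
[ 0.002  0.     0.001  1.182 -0.242  6.17 ]
[ 0.002  0.     0.001  1.181 -0.231  6.17 ]
[ 0.002  0.     0.001  1.179 -0.221  6.171]
```

Now in by about 85 mm, stopping with a gap before lamp_inside.

>>> {"api": "play_rows", "payload": {
  "series": [0.003, 0, 0, 1, 0, 10, 1, 0.002, 0, 0, 1, 0, 18, 1, 0, 0, 0, 1, 0, 22, 1, 0, 0, 0, 1, 0, 22, 1, 0, 0, 0, 0, 0, 14, 1]
}}

```text
time: 18.5
tcp_pos: [0.5979, 0.1431, 0.0861]
orientation: [-0.803, 1.567, -0.905]
contact_force: [-0.0, -1.0, -1.5]
opening: 0.0593
```

>>> {"api": "play_rows", "payload": {
  "series": [0, 0, 0, 0, 0, 5, 1, 0, 0, 0, 0, 0, 4, 1, 0, 0, 0, 0, 0, 0, 1, 0, 0, 0, 0, 0, 0, 1, 0, 0, 0, 0, 0, 0, 1]
}}

```text
time: 19.0
tcp_pos: [0.6081, 0.1426, 0.0861]
orientation: [-0.919, 1.567, -1.024]
contact_force: [-0.6, -0.3, -1.0]
opening: 0.0598
```

```bash
python3 plan.py 5 -32 76 66 1.571
python3 - <<'E'
from plant import vision
import cv2
im=vision.camera("top");cv2.imwrite("pics/top6.png",cv2.resize(im[130:290,215:415,::-1],None,fx=4,fy=3.7,interpolation=cv2.INTER_CUBIC))
im=vision.camera("side");cv2.imwrite("pics/side6.png",cv2.resize(im[120:270,220:380,::-1],None,fx=4,fy=4,interpolation=cv2.INTER_CUBIC))
E
```

```text
t 19.0 carton xy [-49.972  78.614] z 86.0798596429368 jaw [np.float64(1.566)] open 59.8 F [-0.6 -0.3 -1. ] q7 0.66
dist mm 27.074262740943553 rot deg 0.38742194648948425
[-0.001  0.     0.001  4.026 -0.491  3.587]
[-0.001  0.     0.001  4.024 -0.498  3.589]
[-0.001  0.     0.001  4.022 -0.504  3.59 ]
[-0.001  0.     0.001  4.02  -0.511  3.592]
[-0.001  0.     0.001  4.018 -0.517  3.593]
```

View pics/top6.png

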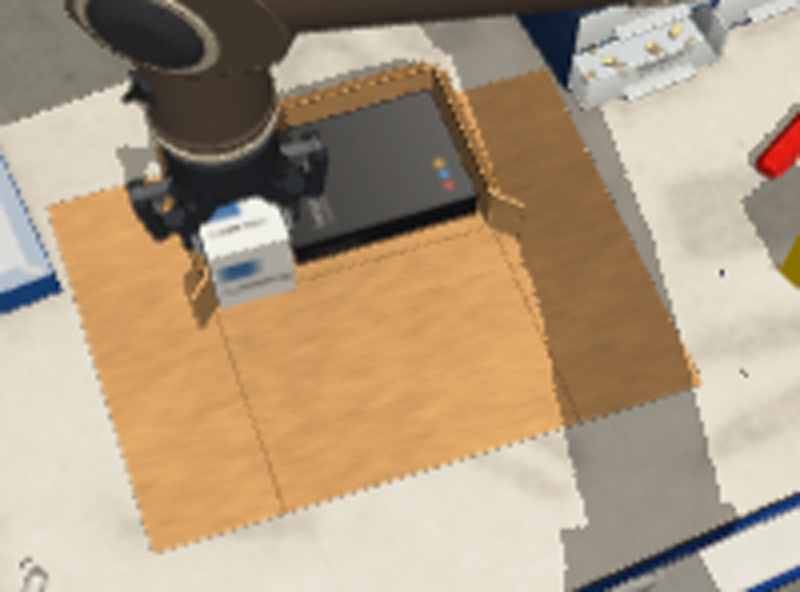

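View pics/side6.png

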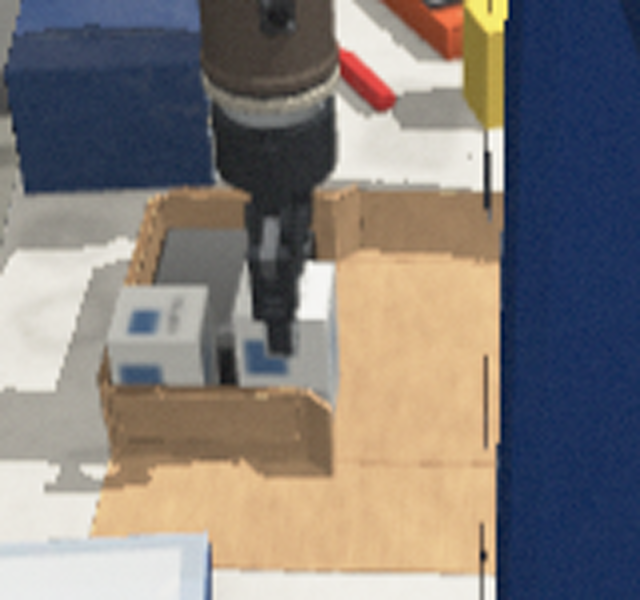

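>>> {"api": "play_rows", "payload": {
  "series": [0, 0, 0, 0, -0.5, 6, 1, 0, 0, 0, 3, -0.5, 6, 1, 0, 0, 0, 5, 0, 4, 1, 0, 0, 0, 5, 0, 1, 1, 0, 0, 0, 0, 0, 0, 1]
}}

```text
time: 19.6
tcp_pos: [0.6262, 0.1402, 0.0722]
orientation: [-0.712, 1.567, -0.817]
contact_force: [-0.7, 0.0, -1.5]
opening: 0.0595
```

```bash
python3 plan.py 5 -32 77 66 1.571
```

```text
t 19.6 carton xy [-31.695  77.992] z 72.15020359684974 jaw [np.float64(1.566)] open 59.5 F [-0.7  0.  -1.5] q7 0.67
dist mm 6.237194232979967 rot deg 0.3489808246439669
[-0.001  0.001  0.     1.23  -0.196 -0.063]
[-0.001  0.001  0.     1.23  -0.197 -0.063]
[-0.001  0.001  0.     1.23  -0.197 -0.062]
[-0.001  0.001  0.     1.23  -0.197 -0.062]
[-0.001  0.001  0.     1.23  -0.198 -0.062]
```

>>> {"api": "play_rows", "payload": {
  "series": [0, 0, 0, 3, -0.5, 0, 1, 0, 0, 0, 2.5, 0, 0, 1, 0, 0, 0, 0, 0, 0, 1, 0, 0, 0, 0, 0, 0, 1, 0, 0, 0, 0, 0, 0, 1]
}}

```text
time: 20.1
tcp_pos: [0.6255, 0.14, 0.0657]
orientation: [-0.968, 1.568, -1.073]
contact_force: [-0.2, -0.1, -1.3]
opening: 0.0596
```

```bash
python3 plan.py 5 -32 77 66 1.571 | head -2
python3 - <<'E'
from plant import vision
import cv2
im=vision.camera("side");cv2.imwrite("pics/side7.png",cv2.resize(im[150:270,220:340,::-1],None,fx=5,fy=5,interpolation=cv2.INTER_CUBIC))
E
```

```text
t 20.1 carton xy [-32.397  77.783] z 65.73220066661709 jaw [np.float64(1.566)] open 59.6 F [-0.2 -0.1 -1.3] q7 0.67
dist mm 0.9175384282383641 rot deg 0.29421035649907895
```

View pics/side7.png

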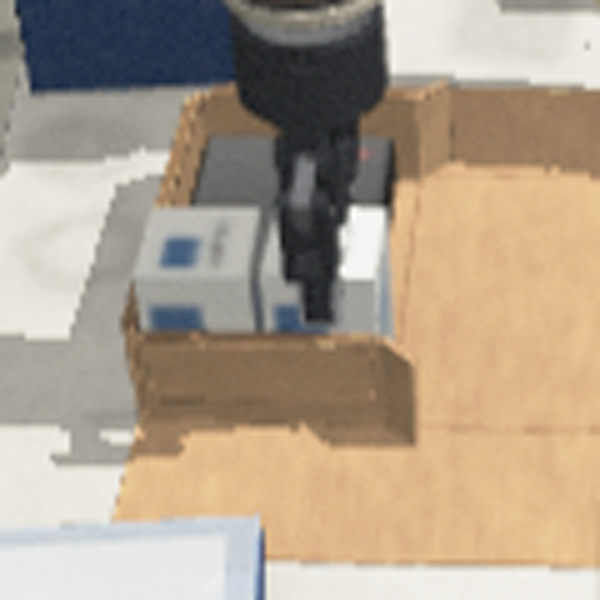

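Both lamps stand in line inside the carton, with a narrow gap at crop (262,270), and the front lamp is behind the flap line. I'll release and retreat.

>>> {"api": "play_rows", "payload": {
  "series": [0, 0, 0, 0.5, 0, 0, 1, 0, 0, 0, 0, 0, 0, 0, 0, 0, 0, 0, 0, 0, -0.8, 0, 0, 0, 0, 0, 0, -1, 0, 0, 0, 0, 0, 0, -1]
}}

```text
time: 20.65
tcp_pos: [0.6261, 0.1403, 0.0661]
orientation: [-0.476, 1.567, -0.581]
contact_force: [-0.6, -0.8, -0.7]
opening: 0.0854
```

>>> {"api": "play_rows", "payload": {
  "series": [0, 0, 0, -5, 0, 0, -1, 0, 0, 0, -20, 0, 0, -1, 0, 0, 0, -40, 0, 0, -1, 0, 0, 0, -45, 0, 0, -1, 0, 0, 0, -40, 0, 0, -1]
}}

```text
time: 21.15
tcp_pos: [0.6226, 0.1393, 0.2156]
orientation: [-2.634, 1.562, -2.736]
contact_force: [0.3, 0.4, 0.1]
opening: 0.0851
```

>>> {"api": "play_rows", "payload": {
  "series": [0, 0, 0, -10, -20, -30, -1, 0, 0, 0, 0, -40, -25, -1, 0, 0, 0, 0, -45, -15, -1, 0, 0, 0, 0, -45, -5, -1, 0, 0, 0, 0, -45, 0, -1]
}}

```text
time: 21.65
tcp_pos: [0.5283, -0.0406, 0.2363]
orientation: [0.289, 1.564, 0.2]
contact_force: [-0.1, -0.5, 0.2]
opening: 0.0853
```

```bash
python3 plan.py 5 -32 77 66 1.571 | head -2
python3 - <<'E'
from plant import vision
import cv2
im=vision.camera("top");cv2.imwrite("pics/top8.png",cv2.resize(im[130:290,215:415,::-1],None,fx=4,fy=3.7,interpolation=cv2.INTER_CUBIC))
im=vision.camera("side");cv2.imwrite("pics/side8.png",cv2.resize(im[150:270,220:340,::-1],None,fx=5,fy=5,interpolation=cv2.INTER_CUBIC))
E
```

```text
t 21.65 carton xy [-111.155 -111.645] z 236.26251808133597 jaw [np.float64(1.582)] open 85.3 F [-0.1 -0.5  0.2] q7 1.12
dist mm 266.16123219031067 rot deg 0.7437647385040761
```

View pics/top8.png

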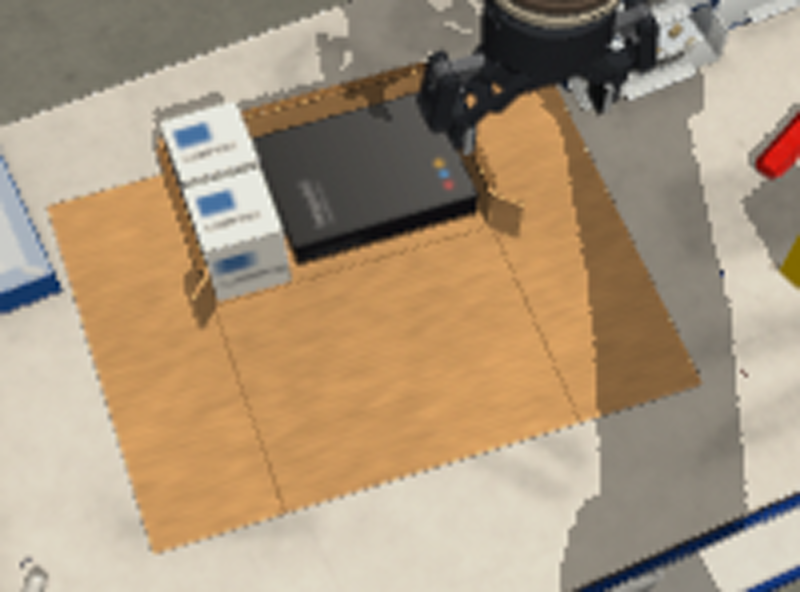

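View pics/side8.png

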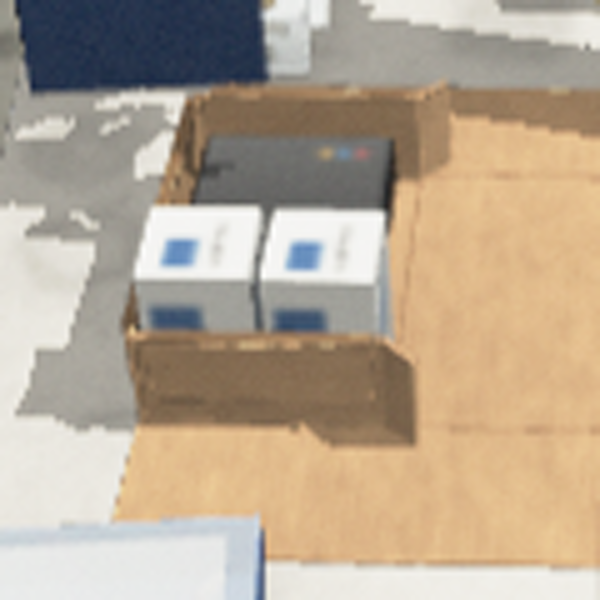

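All three boxes stand inside. I'll check the numbers.

Run:
```python
from h import *
np.set_printoptions(precision=4,suppress=True)
T=lambda x,y:(x/4+214.6,y/3.7+129.6)
S=lambda x,y:(x/5+219.6,y/5+149.6)
a,b=.056,.075;h=.03
B={'bl':(a,b,.037),'br':(a,-b,.037),'fr':(-a,-b,.037),'fl':(-a,b,.037),'FR':(-a,-b,.003),'FL':(-a,b,.003)}
L={'bl':(h,h,.098),'br':(h,-h,.098),'fr':(-h,-h,.098),'fl':(-h,h,.098),'FR':(-h,-h,.003),'FL':(-h,h,.003)}
CA=np.array([.650,.0594,-.10])
def F(nm,m,t,s,x0):
    x,r=fit(None,[("top",m[k],*T(*p)) for k,p in t.items()]+[("side",m[k],*S(*p)) for k,p in s.items()],x0)
    c,s=np.cos(CA[2]),np.sin(CA[2]); d=x[:2]-CA[:2]; print(nm,"carton mm",1e3*(c*d[0]+s*d[1]),1e3*(-s*d[0]+c*d[1]),"yaw",x[2]-CA[2],r.round(1))
F("flat",B,dict(fr=(476,197),fl=(296,245),FL=(302,262),FR=(474,212),bl=(257,142)),dict(br=(392,138)) and {},[.65,.02,-.1])
F("lout",L,dict(bl=(184,188),br=(258,167),fr=(288,232),fl=(206,250),FL=(218,300),FR=(290,283)),dict(bl=(262,285),br=(275,210),fr=(385,212),fl=(380,283)),[.62,.14,-.1])
F("lin",L,dict(bl=(162,119),br=(237,100),fr=(258,163),fl=(182,180)),dict(bl=(135,282),br=(155,207),fr=(263,208),fl=(252,283)),[.68,.13,-.1])
```

```text
flat carton mm 6.149239307500104 -35.32277280615673 yaw -0.006625015926367175 [ 1.  -0.7 -0.1  0.5 -0.9  0.6  1.   0.3 -0.8 -1.7]
lout carton mm -33.59627581254776 79.52058362587121 yaw 0.0014149495909907273 [-0.6  0.6  0.4  0.4 -1.  -0.1 -0.4  1.2  0.1  1.   0.6 -0.2 -0.6 -1.3
 -0.3 -0.3  0.1 -0.4 -0.8 -0.6]
lin carton mm 31.66443710097984 78.18497310568284 yaw -0.011639156283703364 [-0.5  1.  -0.1  0.6  0.2 -0.  -0.3  1.1 -0.6 -1.5 -0.4 -0.3  0.3 -0.1
 -0.7 -1.2]
```

Run:
```python
from plant import vision
import cv2
im=vision.camera("top");cv2.imwrite("pics/top9.png",im[:,:,::-1])
```

```text
(no output)
```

View pics/top9.png

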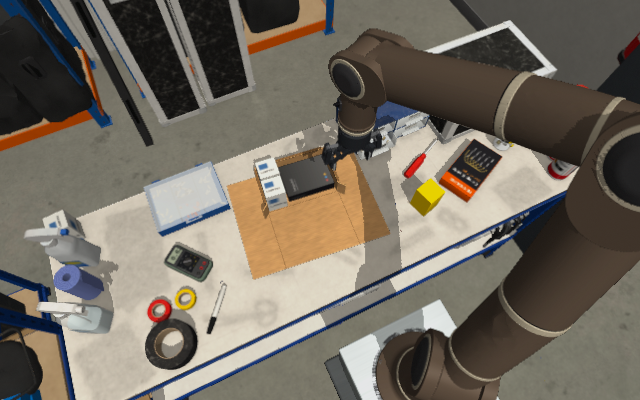

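lamp_outside has only about 5 mm to spare at the open front. Pushing it back about 4 mm with shut fingers, low on its face, is cheap and safe.

```bash
python3 plan.py 5 -110 79 180 1.571
```

```text
t 21.8 carton xy [-110.114 -114.569] z 235.53795252579556 jaw [np.float64(1.574)] open 85.5 F [-0.1  0.5  0.5] q7 1.12
dist mm 201.37846196025342 rot deg 0.3618747362961818
[ 0.001  0.001 -0.    11.164 38.697  0.077]
[ 0.001  0.001 -0.    11.153 38.701  0.067]
[ 0.001  0.001 -0.    11.141 38.704  0.058]
[ 0.001  0.001 -0.    11.13  38.707  0.049]
[ 0.001  0.001 -0.    11.119 38.71   0.04 ]
```

>>> {"api": "play_rows", "payload": {
  "series": [0, 0.001, 0, 11, 38, 0, 1, 0, 0.001, 0, 11, 40, 0, 1, 0, 0, 0, 11, 40, 0, 1, 0, 0, 0, 11, 40, 0, 1, 0, 0, 0, 11, 34, 0, 1]
}}

```text
time: 22.3
tcp_pos: [0.5511, 0.1519, 0.182]
orientation: [0.23, 1.562, 0.123]
contact_force: [-0.1, 0.2, -0.5]
opening: 0.0121
```

>>> {"api": "play_rows", "payload": {
  "series": [0, 0, 0, 20, 5, -2, 1, 0, 0, 0, 20, 0, -2, 1, 0, 0, 0, 20, 0, 0, 1, 0, 0, 0, 20, 0, 0, 1, 0, 0, 0, 10, 0, 0, 1]
}}

```text
time: 22.8
tcp_pos: [0.5454, 0.1776, 0.0916]
orientation: [0.858, 1.555, 0.773]
contact_force: [0.3, -0.6, 0.3]
opening: -0.0001
```

```bash
python3 plan.py 5 -90 79 30 1.571
```

```text
t 22.8 carton xy [-115.874  107.183] z 91.63475887839225 jaw [np.float64(1.585)] open -0.1 F [ 0.3 -0.6  0.3] q7 0.58
dist mm 72.54396137886441 rot deg 1.2353015667508904
[ 0.003  0.002 -0.002 12.309 -5.861  4.963]
[ 0.003  0.002 -0.002 12.313 -5.817  5.005]
[ 0.003  0.002 -0.002 12.317 -5.772  5.047]
[ 0.003  0.002 -0.002 12.321 -5.728  5.09 ]
[ 0.003  0.002 -0.002 12.324 -5.683  5.132]
```

>>> {"api": "play_rows", "payload": {
  "series": [0.005, 0.005, -0.005, 0, -12, 3, 1, 0.005, 0.005, -0.005, 10, -10, 5, 1, 0, 0, 0, 20, -5, 5, 1, 0, 0, 0, 20, 0, 0, 1, 0, 0, 0, 5, 0, 0, 1]
}}

```text
time: 23.3
tcp_pos: [0.5589, 0.1476, 0.0345]
orientation: [0.615, 1.567, 0.518]
contact_force: [-0.6, 0.5, -0.1]
opening: -0.0002
```

```bash
python3 plan.py 5 -70 79 30 1.571
```

```text
t 23.3 carton xy [-99.455  78.619] z 34.45360077076859 jaw [np.float64(1.574)] open -0.2 F [-0.6  0.5 -0.1] q7 0.57
dist mm 29.792582068410155 rot deg 0.25428576030116246
[ 0.001  0.001 -0.     0.907  0.056  5.889]
[ 0.001  0.001 -0.     0.904  0.06   5.889]
[ 0.001  0.001 -0.     0.901  0.064  5.89 ]
[ 0.001  0.001 -0.     0.897  0.068  5.89 ]
[ 0.001  0.001 -0.     0.894  0.071  5.891]
```

>>> {"api": "play_rows", "payload": {
  "series": [0, 0, 0, 2, 0, 8, 1, 0, 0, 0, 2, 0, 7, 1, 0, 0, 0, 0, 0, 4, 1, 0, 0, 0, 0, 0, 4, 1, 0, 0, 0, 0, 0, 3, 1]
}}

```text
time: 23.8
tcp_pos: [0.5881, 0.144, 0.0307]
orientation: [0.619, 1.567, 0.521]
contact_force: [-0.8, 0.1, 0.8]
opening: -0.0002
```

```bash
python3 plan.py 5 -70 79 30 1.571
```

```text
t 23.8 carton xy [-70.086  78.034] z 30.661945638108552 jaw [np.float64(1.572)] open -0.2 F [-0.8  0.1  0.8] q7 0.6
dist mm 1.1739122527747612 rot deg 0.24030358242897198
[ 0.     0.001 -0.     0.133  0.193  0.017]
[ 0.     0.001 -0.     0.133  0.193  0.017]
[ 0.     0.001 -0.     0.133  0.193  0.017]
[ 0.     0.001 -0.     0.133  0.193  0.017]
[ 0.     0.001 -0.     0.132  0.193  0.017]
```

Another millimetre or so may come from settling. Now I retreat and look.

>>> {"api": "play_rows", "payload": {
  "series": [0, 0, 0, 0, 0, 0, 1, 0, 0, 0, 0, 0, -10, 1, 0, 0, 0, -5, 0, -20, 1, 0, 0, 0, -35, -5, -25, 1, 0, 0, 0, -45, -20, -20, 1]
}}

```text
time: 24.3
tcp_pos: [0.5067, 0.1289, 0.1109]
orientation: [2.446, 1.566, 2.349]
contact_force: [-0.3, -0.5, 2.2]
opening: -0.0
```

>>> {"api": "play_rows", "payload": {
  "series": [0, 0, 0, -45, -30, 0, 1, 0, 0, 0, -40, -45, 0, 1, 0, 0, 0, 0, -45, 0, 1, 0, 0, 0, 0, -45, 0, 1, 0, 0, 0, 0, -20, 0, 1]
}}

```text
time: 24.8
tcp_pos: [0.4861, -0.0478, 0.1943]
orientation: [-0.616, 1.565, -0.701]
contact_force: [-0.5, -0.1, 0.3]
opening: 0.0002
```

>>> {"api": "play_rows", "payload": {
  "series": [0, 0, 0, 0, 0, 0, 1, 0, 0, 0, 0, 0, 0, 1, 0, 0, 0, 0, 0, 0, 1, 0, 0, 0, 0, 0, 0, 1, 0, 0, 0, 0, 0, 0, 1]
}}

```text
time: 25.3
tcp_pos: [0.484, -0.0469, 0.1942]
orientation: [-0.873, 1.563, -0.959]
contact_force: [0.2, -0.2, 0.0]
opening: 0.0001
```

Run:
```python
from plant import vision
import cv2
im=vision.camera("top");cv2.imwrite("pics/top10.png",cv2.resize(im[130:290,215:415,::-1],None,fx=4,fy=3.7,interpolation=cv2.INTER_CUBIC))
im=vision.camera("side");cv2.imwrite("pics/side10.png",cv2.resize(im[150:270,220:340,::-1],None,fx=5,fy=5,interpolation=cv2.INTER_CUBIC))
```

```text
(no output)
```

View pics/top10.png

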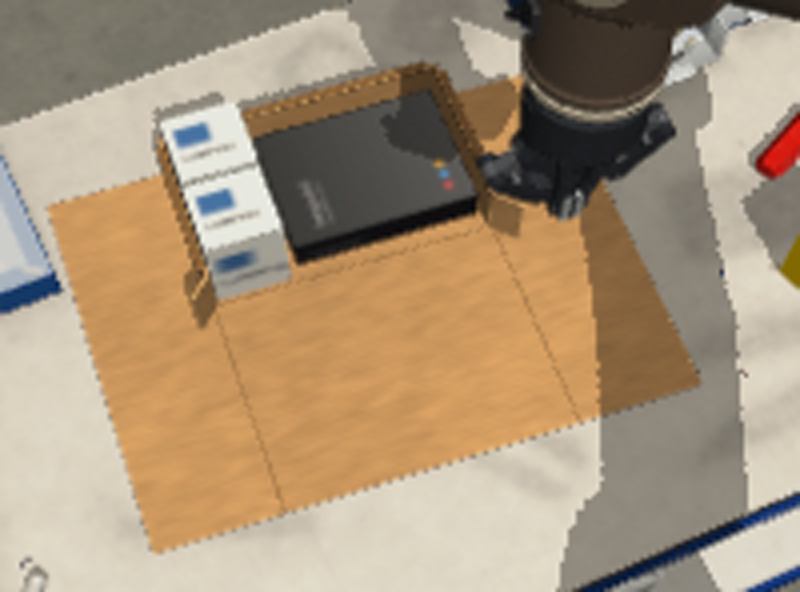

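View pics/side10.png

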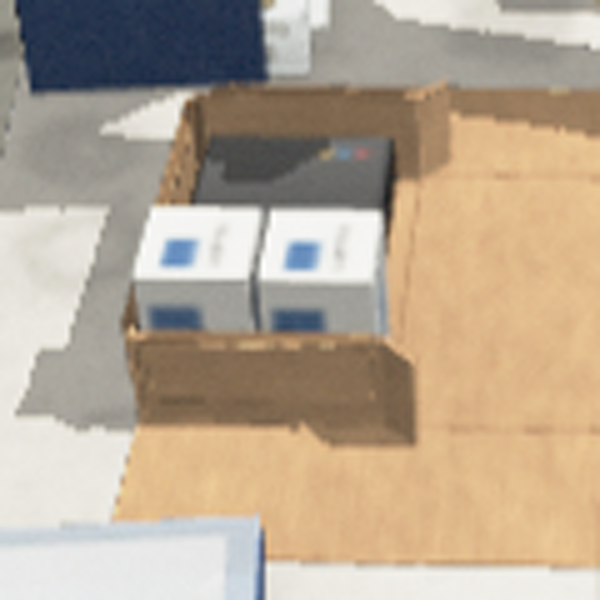

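The front lamp moved back slightly: its side-crop front edge went from 385 to 382. Everything stands upright inside, the gripper is clear, and the scene is at rest.

```bash
python3 -c "
from plant import hand_in; print(hand_in())"
```

```text
the job is handed in; nothing more can be done
None
```

The job is handed in at about 25.4 s of the 72 s allowed; `hand_in()` reports no verdict. All three boxes were standing inside the carton in the last pictures.

- **lamp_inside:** I gripped it from above and moved it to the left rear corner.
- **flat_box:** I pushed it left until it was square to the carton, then straight in along the right wall.
- **lamp_outside:** I gripped it and set it down in front of lamp_inside. Then I pushed it 1–2 mm further back with the fingers shut.

These are the last fitted poses in the carton frame; the limits are those in the task:

| Box | x (mm) | y (mm) | Turn (rad) | Limits (mm) |
|---|---|---|---|---|
| flat_box | +6 | −35 | −0.007 | x −13 to 55, y ±42 |
| lamp_inside | +32 | +78 | −0.01 | x −39 to 55, y ±87 |
| lamp_outside | −34 | +80 | 0.00 | x −39 to 55, y ±87 |

- **Tightest margin:** the lamp_outside row is from before its final push. From the finger position afterwards I put it at about x −31 mm, but I did not fit it again. The carton position is only good to about 3 mm, so lamp_outside's distance to the open front is the least certain result.
- **Other checks:** in the last pictures nothing sticks out past the front, the lamps look upright and the gripper is clear. The multimeter, screwdriver and marker looked unmoved in the full top picture taken just before the final push, and the arm did not go near them after that.

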